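Put the still's small parts away after a run

ROBOT

A 6-joint arm with a two-finger parallel gripper is mounted at the origin on a cart in front of the work surface, level with it; the furniture and walls round the work are solid. World frame = base frame: x ahead of the robot, y to its left, z up, the work surface at z = 0. Lengths are in m, angles in rad, forces in N, time in s.
With the tool pointing down it reaches from about 0.25 to 0.775 m from the base axis. Payload 4 kg.
Tool frame: the origin (TCP) lies at the very end of the fingers, on their centre line; the grasp point (between the pads) lies hold_point_z behind it (hold_point_z is the distance from the TCP to the grasp point, in m); z points along the fingers, y is the direction in which the jaws open and shut (so a half turn about z gives the same grasp; the last joint's range is limited). The gripper opens to 94 mm and grips with 3 to 60 N. Pads are 16 mm wide; open, the fingers measure 119 mm over their backs; the gripper's body (75 mm by 177 mm) begins 78 mm behind the grasp point.
Start: joints at [-1.422, 0.087, 1.371, -0, 1.684, -0.103], TCP at [0.137, -0.533, 0.206] pointing down, gripper open.
Joint ranges: [-3.1, 3.1], [-0.76, 2.03], [0.27, 2.55], [-1.08, 4.22], [0.17, 2.65], [-2.57, 2.57]. Speed limits (rad/s): [2.79, 2.79, 3.14, 3.14, 3.14, 3.14].

INTERFACE

Orientations are given as [roll, pitch, yaw] about the fixed x, y, z axes, in that order (R = Rz(yaw) Ry(pitch) Rx(roll)).
In Python, from bench import * gives the robot as it stands.
- The arm moves only by the tool step_arm, never from a script. Its argument "increments" is text: rows parted by semicolons, each of 6 numbers parted by spaces: the shift along the tool's x, y, z in cm, then the turn, a rotation vector about the tool's x, y, z in rad. A call has 1 to 5 rows; each row shifts and turns the commanded pose from where the row before left it, along the tool's axes as they then stand; what a row does not reach is not made up. A row lasts 1/10 s, in which the tool goes at most 50 mm and 8.59 degrees, less where a joint would pass 70% of its speed; a pose out of reach is approached as far as the arm can. A call is refused whole if a number of a shift passes 5 or a number of a turn 0.15, either way. A call with a gripper value outside its range is refused whole. "claw" is the gripper's target within -1 to 1 (shut at 1, half-way at 0, fully open at -1), set as the call begins (left out, the last holds). The fingers move at their own pace and stop on an object; the grip force is fixed at half the most. Time passes only in rows, so rows that do not move let the fingers close. It gives the time, the measured TCP pose, the force and the opening at its end, in the units of the state.
- get_obs(): the state, without advancing time (a new reading comes with each control period).
- snapshot(name): name is "scene" or "top" or "wrist"; returns the picture (420x560x3 uint8, red, green, blue); there is no depth.
- calibration(name): a dict with "camera_matrix" (3x3 intrinsics, pixels), "eye" and "orientation" of the camera in the world; the wrist camera has in their place "tool_from_camera" (4x4, takes a point from camera to tool coordinates, whose origin is the TCP and whose axes are the flange's). Camera axes: x right, y up, looking along -z (the intrinsics and any distortion apply to the point x, -y, -z); pixel columns grow to the right and rows downward; lengths in m; the calibration is good to about 2 mm. The wrist camera is an equidistant fisheye: a pixel r from the principal point sees the ray r / f radians off the axis. A picture is of the moment at which its call begins: read the wrist's pose just before it. calibration takes no time and is no camera call.
- close_job(): hands the job in, once; it reports no verdict.
The state is a dict: "time": time; "joint_positions": joint angles; "qvel": joint speeds; "joint_torque": joint torques, N m; "tool_pos": TCP position; "ee_rot": TCP orientation; "wrist_force": force on the tool from outside, world axes, zero at the start; "wrist_torque": the same for the moment, N m; "width": finger opening in m.
Only numpy, scipy, OpenCV 4.12 (cv2) and the standard library are available. Lean on these libraries where they do the work, as an engineer would, in place of code of your own. Each camera call takes 0.05 s, during which the arm holds its last target. There are 200 camera calls.

TASK

Clear the blue mat: stand the capped sample vial upright in the one empty cell of the grey vial rack, lay the centring ring flat over the post in the blue bin, lay the white stir bar in the black bin and the white joint clip flat in the yellow bin. When all three bins have their part, push the drawer fully shut with the bins in it.

Things in the scene. Friction and masses are not known exactly. Their poses are not given: they have to be found in the camera images.
- vial: sample vial with a white ribbed cap, round, 28 mm across, 57 mm tall, standing upright on the blue mat (mat 2 mm thick). Origin: centre of its underside; z up. Four vials of this kind are in the scene; this is the only one outside the rack. Beware: a controller with a lab jack, 220 mm high, stands behind the left of the work (x > 0.57, y > 0.12 m); carry things past in front of it.
- centring_ring: vacuum centring ring: bare metal ring with a black seal round it, 41 mm outer diameter over the soft seal (the fingers close to about 36 mm on it), clear hole 26 mm, 8 mm thick, lying flat on the mat. Origin: centre of its underside; z up along the ring's axis.
- stir_bar: white magnetic stir bar, a rounded rod 9 mm thick and 35 mm long, lying on the mat. Origin: middle of its underside; its length runs along its y axis, so grasp it along its x axis.
- joint_clip: white plastic joint clip, an open C-shaped ring 17 mm high, 38 by 43 mm, lying flat on the mat. Its two tabs stick out at its +x end. Origin: on its underside, in the middle of its 38 mm; z up. Grasp the ring at x = -4 to -5 mm in its frame, fingers closing along its y axis, fingertips 2 to 4 mm above the mat, where it is 34 mm wide.
- vial_rack: grey rack fixed to the table, one row of four square cells along its y axis; 54 mm (x) by 200 mm (y), walls 34 mm high, floor 4 mm thick. Origin: centre of its underside. Cell centres at y = -73.5, -24.5, +24.5 and +73.5 mm, x = 0; each cell is 46 by 45 mm inside. The cell at y = +24.5 mm is empty, the other three hold loose stored vials.
- bin_post: blue insert bin, loose with 1 to 3 mm play in the open drawer; 114 (x) by 66 (y) mm, 20 mm high, floor and walls 2 mm; its -x end, nearest the robot, is an 11 mm thick lip with a tag. Origin: centre of its underside, 10 mm above the table. At x = +5 mm, the middle of the well, stands a white post 13 mm across with a conical tip, its top 17 mm above the bin's underside.
- bin_black: black insert bin of the same size and frame as the blue one, in the same drawer, without a post; well's middle at x = +5 mm, 101 mm (x) by 62 mm (y) inside.
- bin_yellow: yellow insert bin of the same size and frame as the blue one, in the same drawer, without a post; well's middle at x = +5 mm, 101 mm (x) by 62 mm (y) inside. The three bins stand side by side across the drawer at 67 mm pitch, in any order.
- drawer (a joint): sliding drawer of the low grey drawer unit (58 mm high, fixed to the table): 0 m = open as at the start, 0.122 m = fully shut. It slides away from the robot along the +x axis of the bins and of the pull, stays where it is left, and takes about 1 to 3 N to push.
- drawer_pull (a point): middle of the drawer's steel bar pull: a bar 8 mm thick and 84 mm long along its own y axis, 32 mm above the table; its x axis points into the drawer unit, the way the drawer shuts. The white drawer front, 56 mm high, begins 20 mm beyond the bar. It moves with the drawer.

How it is judged:
At the end, for the whole second after the job is handed in: Vial upright on the floor of the empty rack cell (within 12 mm of its centre); ring flat over the blue bin's post (within 10 mm); stir bar inside the black bin; clip flat inside the yellow bin; drawer within 6 mm of fully shut with all three bins in it; everything released and at rest (x of vial in the frame of vial_rack between -0.012 and 0.012 m and y of vial in the frame of vial_rack between 0.0125 and 0.0365 m and z of vial in the frame of vial_rack below 0.009 m and angle between each of vial, centring_ring's own z axis and vertical below 0.15 rad and x of centring_ring in the frame of bin_post between -0.005 and 0.015 m and y of centring_ring in the frame of bin_post between -0.01 and 0.01 m and z of centring_ring in the frame of bin_post below 0.006 m and x of stir_bar in the frame of bin_black between -0.043 and 0.053 m and y of stir_bar in the frame of bin_black between -0.029 and 0.029 m and z of stir_bar in the frame of bin_black below 0.014 m and x of joint_clip in the frame of bin_yellow between -0.043 and 0.053 m and y of joint_clip in the frame of bin_yellow between -0.029 and 0.029 m and z of joint_clip in the frame of bin_yellow below 0.007 m and angle between joint_clip's own z axis and vertical below 0.2 rad and value of joint drawer above 0.116 m and horizontal distance between each of bin_post, bin_black, bin_yellow and drawer_pull below 0.12 m and height (world z) of each of bin_post, bin_black, bin_yellow below 0.014 m and linear speed of each of vial, centring_ring, stir_bar, joint_clip below 0.02 m/s); the robot touches nothing.
It also fails if it takes over 120 s, if anything falls off the work surface, if the arm or the gripper's body presses on something with over 40 N, if the wrist force passes 120 N, or if a joint passes its speed limit or range.

## Working session

There is one attempt and no reset: what is moved stays moved. The work goes in short steps, Python scripts to look and compute and a tool call to move; the robot and the scene stay as the last step left them, time stands still between calls to the robot, and variables do not carry over. Pictures are saved under pics/ and viewed, about 12 in all and at most 16, crops included, and the job is handed in when it is done.

Besides the shell and the picture viewer there is one more tool, called after "Request:" by a JSON object that holds its "op" and its "data". step_arm: Moves the arm, as the interface text tells. Its arguments: {"type":"object","properties":{"increments":{"type":"string"},"claw":{"type":"number"}},"required":["increments"]}

```bash
mkdir -p pics; ls; cat > h.py <<'E'
from bench import *
import numpy as np, cv2
from scipy.spatial.transform import Rotation as R
def save(img,n,crop=None,s=1):
    im=img[...,::-1]
    if crop: x0,y0,x1,y1=crop; im=im[y0:y1,x0:x1]
    cv2.imwrite('pics/'+n+'.png',cv2.resize(im,None,fx=s,fy=s,interpolation=cv2.INTER_CUBIC))
E
python3 - <<'E'
from h import *
o=get_obs();print(o)
for n in("scene","top","wrist"):
    print(n,calibration(n))
    im=snapshot(n);np.save(n+'0.npy',im);save(im,n+'0',s=1.4)
E
```

```text
pics
{'time': 0.0, 'joint_positions': array([-1.42211740e+00,  8.79519988e-02,  1.37222070e+00,  1.01735327e-05,
        1.68358010e+00, -1.03119309e-01]), 'qvel': array([ 0.00051792,  0.00127265, -0.00032677, -0.00026179,  0.00033079,
       -0.00116357]), 'joint_torque': array([-9.33604970e-04, -3.40172160e+01, -3.02433586e+01,  7.15111778e-02,
        3.29176162e-02, -1.74302700e-04]), 'tool_pos': array([ 0.13693963, -0.53212971,  0.20432283]), 'ee_rot': array([-3.13944502e+00, -2.32415503e-04,  2.51799122e-01]), 'wrist_force': array([0.16530878, 0.567572  , 0.22800278]), 'wrist_torque': array([0.00906992, 0.00010888, 0.04166495]), 'width': 0.09380265763372195}
scene {'camera_matrix': array([[514.5835169 ,   0.        , 286.97237571],
       [  0.        , 514.5835169 , 202.29755913],
       [  0.        ,   0.        ,   1.        ]]), 'eye': array([-0.07078077,  0.82704341,  0.80892338]), 'orientation': array([ 0.89831375,  0.01826482, -2.5890072 ])}
top {'camera_matrix': array([[457.19267753,   0.        , 280.44675112],
       [  0.        , 457.19267753, 207.36414856],
       [  0.        ,   0.        ,   1.        ]]), 'eye': array([0.27999176, 0.00722809, 1.10371416]), 'orientation': array([ 0.17528219,  0.00386646, -1.56032526])}
wrist {'camera_matrix': array([[325.1922621 ,   0.        , 272.79916307],
       [  0.        , 325.1922621 , 208.93555213],
       [  0.        ,   0.        ,   1.        ]]), 'tool_from_camera': array([[-1.47998632e-03,  9.68765122e-01,  2.47975699e-01,
         7.15286404e-02],
       [ 9.99998905e-01,  1.43991456e-03,  3.42959819e-04,
         3.68315952e-04],
       [-2.48163071e-05,  2.47975935e-01, -9.68766192e-01,
        -1.79339661e-01],
       [ 0.00000000e+00,  0.00000000e+00,  0.00000000e+00,
         1.00000000e+00]])}
```

View pics/top0.png

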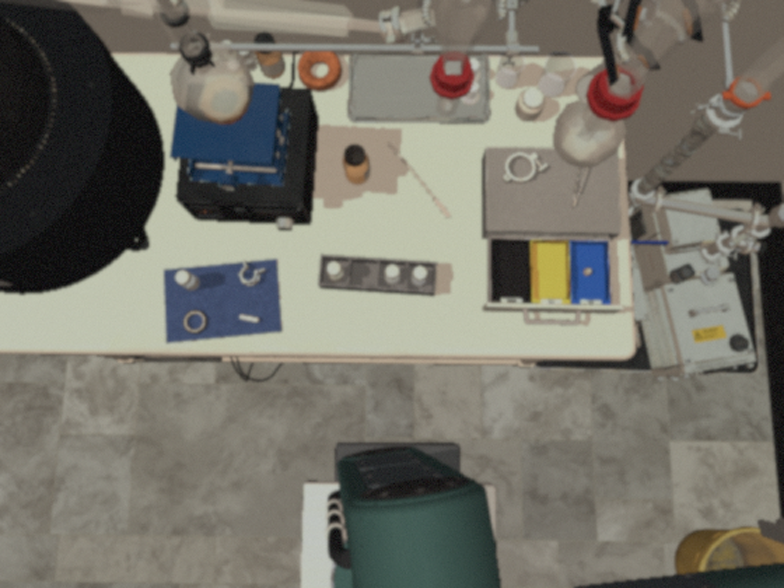

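View pics/scene0.png

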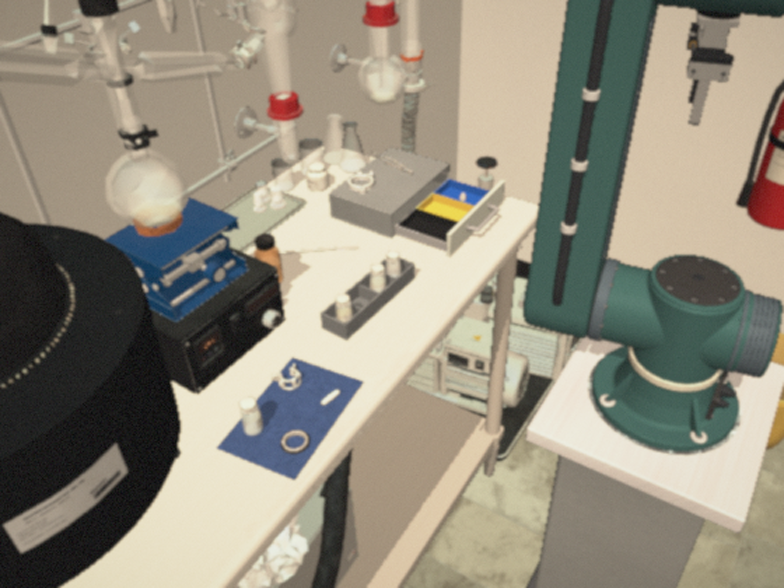

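```bash
python3 -c "
import bench;print([ (n, getattr(bench,n)) for n in dir(bench) if not n.startswith('__')])"
```

```text
[('IKError', <class 'bench.IKError'>), ('calibration', <function make.<locals>.<lambda> at 0x7f12e37b8720>), ('close_job', <function connect.<locals>.done at 0x7f12e372f7e0>), ('get_obs', <function make.<locals>.<lambda> at 0x7f12e37b8680>), ('hold_point_z', 0.0188), ('snapshot', <function make.<locals>.drawn_camera at 0x7f12e37b8180>)]
```

```bash
cat >> h.py <<'E'
def px2w(name,uv,z):
    c=calibration(name);K=c['camera_matrix'];M=R.from_euler('xyz',c['orientation']).as_matrix()
    uv=np.atleast_2d(uv).astype(float);d=np.c_[(uv[:,0]-K[0,2])/K[0,0],-(uv[:,1]-K[1,2])/K[1,1],-np.ones(len(uv))]@M.T
    e=c['eye'];return e+d*((z-e[2])/d[:,2])[:,None]
E
python3 - <<'E'
from h import *
im=np.load('top0.npy')
a=cv2.resize(im[183:247,112:207],None,fx=8,fy=8,interpolation=cv2.INTER_CUBIC)[...,::-1]
cv2.imwrite('pics/mat.png',a)
b=cv2.resize(im[165:235,225:457],None,fx=3.44,fy=3.44,interpolation=cv2.INTER_CUBIC)[...,::-1]
s=np.load('scene0.npy')
cv2.imwrite('pics/rd.png',b)
E
```

```text
(no output)
```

View pics/mat.png

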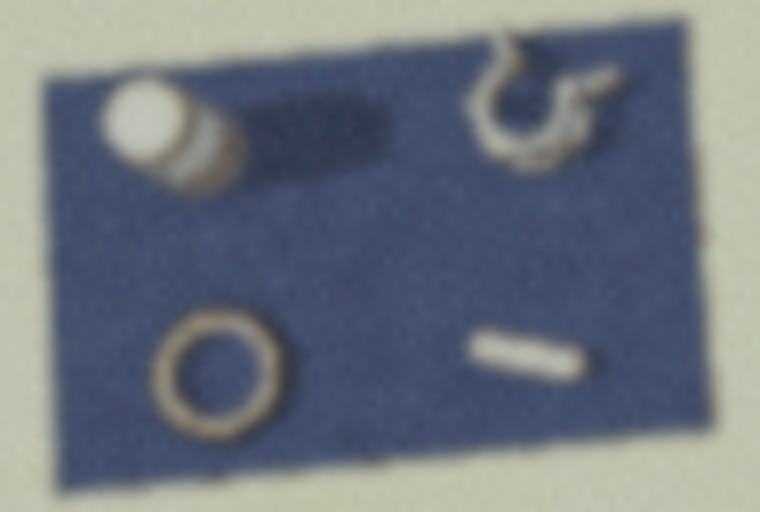

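View pics/rd.png

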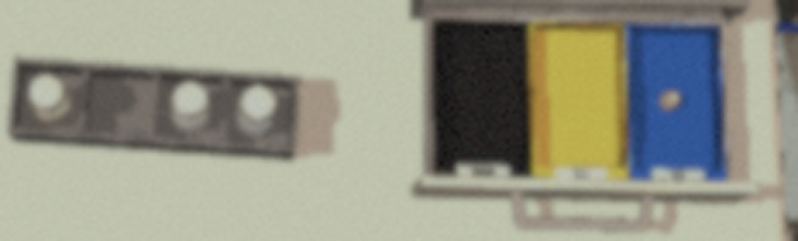

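```bash
python3 - <<'E'
from h import *
np.set_printoptions(precision=4,suppress=True)
def P(l,s,x0,y0,uv,z):
    uv=(np.atleast_2d(uv)+.5)/s-.5+[x0,y0]
    print(l,px2w('top',uv,z).tolist() if 0 else px2w('top',uv,z)[:,:2].round(4).tolist())
m=lambda l,uv,z:P(l,8,112,183,uv,z)
r=lambda l,uv,z:P(l,3.44,225,165,uv,z)
m('matcorners',[(45,75),(690,18),(715,428),(60,492)],.002)
m('vial cap',(145,120),.058);m('vial base',(205,158),.002)
m('ring',(219,373),.010);m('ring LR',[(152,373),(286,373)],.008)
m('bar',[(470,345),(588,362),(528,356)],.0065)
m('clip c, bottom,tabs',[(527,112),(528,170),(508,40),(610,80)],.017)
r('rack',[(15,60),(10,138),(297,155),(300,78)],.034)
r('stored caps',[(46,92),(190,100),(258,102)],.061)
r('post',(670,97),.027)
r('bins: walls',[(432,25),(528,27),(626,27),(722,27),(432,168),(528,178),(626,178),(722,178)],.03)
r('front',[(415,185),(752,185)],.056)
r('bar pull',[(518,225),(645,228)],.032)
E
```

```text
matcorners [[0.5097, 0.4164], [0.5296, 0.2183], [0.4026, 0.2054], [0.3812, 0.4025]]
vial cap [[0.4849, 0.3654]]
vial base [[0.4842, 0.3654]]
ring [[0.4168, 0.3542]]
ring LR [[0.4169, 0.3751], [0.4173, 0.3346]]
bar [[0.4266, 0.2798], [0.4217, 0.2438], [0.4234, 0.2621]]
clip c, bottom,tabs [[0.4966, 0.2636], [0.4787, 0.2624], [0.5188, 0.2705], [0.5067, 0.2389]]
rack [[0.5298, 0.1375], [0.4744, 0.1393], [0.4645, -0.0592], [0.5189, -0.0613]]
stored caps [[0.5015, 0.1125], [0.4969, 0.0149], [0.4959, -0.0312]]
post [[0.5093, -0.3201]]
bins: walls [[0.5588, -0.1544], [0.5579, -0.2217], [0.5586, -0.2904], [0.5592, -0.3577], [0.4569, -0.1527], [0.4506, -0.2188], [0.4513, -0.2864], [0.4519, -0.3526]]
front [[0.4409, -0.1372], [0.4432, -0.3638]]
bar pull [[0.4176, -0.2107], [0.4164, -0.2976]]
```

```bash
python3 - <<'E'
from h import *
np.set_printoptions(precision=3,suppress=True)
def w2px(name,p):
    c=calibration(name);K=c['camera_matrix'];M=R.from_euler('xyz',c['orientation']).as_matrix()
    q=(np.atleast_2d(p)-c['eye'])@M
    return np.c_[K[0,0]*q[:,0]/-q[:,2]+K[0,2],K[1,1]*-q[:,1]/-q[:,2]+K[1,2]]
print('controller front: bottom z0, top z.1',px2w('top',np.array([(185,215),(300,220)])/1.4,0)[:,:2],px2w('top',np.array([(180,205),(305,220)])/1.4,.1)[:,:2])
print('scene',px2w('scene',np.array([(195,388),(285,310)])/1.4,0)[:,:2])
for z in(.15,.25,.35,.45,.55):
    e=px2w('top',np.array([(163,165),(155,215),(100,270),(0,292)])/1.4,z)
    print(z,e[:,:2].tolist(),(w2px('scene',e)*1.4).tolist())
E
```

```text
controller front: bottom z0, top z.1 [[0.609 0.387]
 [0.601 0.18 ]] [[0.596 0.362]
 [0.572 0.157]]
scene [[0.614 0.35 ]
 [0.61  0.135]]
0.15 [[0.6450882197457786, 0.3752399112849895], [0.5636142141511362, 0.3816863444076725], [0.4759245637251441, 0.45910786650620566], [0.440419688585232, 0.6079143906291653]] [[144.7686576688368, 316.8107477765791], [183.51655634239566, 339.74623559052276], [189.51621538119687, 401.8671661053013], [113.52603406136133, 504.6389132732458]]
0.25 [[0.6068066806263381, 0.33665268696950706], [0.5338754868242606, 0.3424231908249532], [0.45538037856269964, 0.4117268170724794], [0.4235983038893296, 0.5449304980578016]] [[168.96751933518894, 253.2080515136053], [206.3954739424144, 272.4498104558112], [214.15430653051448, 324.3896395238724], [146.9463909189626, 409.25869279265373]]
0.35 [[0.5685251415068977, 0.2980654626540246], [0.5041367594973849, 0.3031600372422339], [0.43483619340025526, 0.36434576763875315], [0.40677691919342723, 0.48194660548643803]] [[196.00028831546118, 182.15689967409088], [231.83554542859446, 197.6199650880382], [241.22360657831686, 239.26687569919267], [182.96739193165692, 306.45634890502424]]
0.45 [[0.5302436023874573, 0.2594782383385421], [0.47439803217050924, 0.2638968836595145], [0.41429200823781087, 0.3169647182050269], [0.38995553449752485, 0.4189627129150745]] [[226.39574147903897, 102.26748991616876], [260.29232727164714, 113.91671817944115], [271.10264770932224, 145.30853333307962], [221.90488436118008, 195.33046749347952]]
0.55 [[0.49196206326801684, 0.22089101402305963], [0.4446593048436336, 0.22463373007679527], [0.3937478230753665, 0.26958366877130063], [0.37313414980162246, 0.3559788203437108]] [[260.8229325817325, 11.781325356757492], [292.33622620255477, 19.662265974660038], [304.25284549597086, 41.06363405784333], [264.1280194272287, 74.82750730244952]]
```

```bash
cat >> h.py <<'E'
def plan(*wps,yaw0=None):
    "wps: (x,y,z,yaw,vmax cm/row). prints calls of rows"
    o=get_obs();p=o['tool_pos'].copy();M=R.from_euler('xyz',o['ee_rot'])
    y=o['ee_rot'][2]; rows=[]
    M=R.from_euler('xyz',[np.pi,0,y])
    for w in wps:
        t=np.array(w[:3]);dy=(w[3]-y+np.pi)%(2*np.pi)-np.pi if len(w)<6 else w[5]
        n=max(1,int(np.ceil(np.linalg.norm(t-p)*100/w[4])),int(np.ceil(abs(dy)/.145)))
        for k in range(n):
            rem=n-k
            d=np.round(M.inv().apply((t-p)/rem)*100,2);a=np.round(-(dy)/rem,3)
            rows.append('%g %g %g 0 0 %g'%(*(d+0.),a+0.));p=p+M.apply(d/100);M=M*R.from_rotvec([0,0,a]);dy+=a;y-=a
    print('pose',o['tool_pos'].round(4),o['ee_rot'].round(4),'w',round(o['width'],4),'F',o['wrist_force'].round(1),'t',round(o['time'],2),'q6',round(o['joint_positions'][5],2))
    for i in range(0,len(rows),5):print('; '.join(rows[i:i+5]))
E
python3 - <<'E'
from h import *
plan((.38,-.32,.2,.25+1.3,5,1.3),(.42,0,.2,0,5,1.25),(.42,.29,.2,0,5,1.27))
E
```

```text
pose [ 0.137  -0.5323  0.2046] [-3.1399e+00 -1.0000e-04  2.5180e-01] w 0.0938 F [-0.8  0.1  0.9] t 0.15 q6 -0.1
3.2 -1.61 0.05 0 0 -0.144; 3.4 -1.14 0.05 0 0 -0.145; 3.53 -0.63 0.05 0 0 -0.144; 3.58 -0.12 0.05 0 0 -0.145; 3.56 0.4 0.05 0 0 -0.144
3.47 0.91 0.05 0 0 -0.145; 3.3 1.4 0.05 0 0 -0.144; 3.07 1.86 0.05 0 0 -0.145; 2.77 2.29 0.06 0 0 -0.144; 3.56 0.38 0 0 0 -0.139
3.48 0.87 0 0 0 -0.139; 3.32 1.34 0 0 0 -0.139; 3.11 1.79 0 0 0 -0.139; 2.83 2.2 0 0 0 -0.139; 2.5 2.57 0 0 0 -0.139
2.11 2.89 0 0 0 -0.139; 1.7 3.15 0 0 0 -0.138; 1.24 3.36 0 0 0 -0.139; 1.07 3.04 0 0 0 -0.141; 0.64 3.16 0 0 0 -0.141
0.19 3.22 0 0 0 -0.141; -0.27 3.21 0 0 0 -0.141; -0.72 3.14 0 0 0 -0.141; -1.15 3.01 0 0 0 -0.141; -1.56 2.82 0 0 0 -0.141
-1.94 2.57 0 0 0 -0.141; -2.28 2.27 0 0 0 -0.142
```

Request:
{"op": "step_arm", "data": {"increments": "3.2 -1.6 0.05 0 0 -0.144; 3.4 -1.1 0.05 0 0 -0.144; 3.5 -0.6 0.05 0 0 -0.144; 3.6 -0.1 0.05 0 0 -0.144; 3.6 0.4 0.05 0 0 -0.144", "claw": -1}}

```text
time: 0.65
tool_pos: [0.2735, -0.4143, 0.2026]
ee_rot: [-3.141, -0.0, 0.977]
wrist_force: [-0.3, -0.2, 0.1]
width: 0.0941
```

Request:
{"op": "step_arm", "data": {"increments": "3.5 0.9 0.05 0 0 -0.144; 3.3 1.4 0.05 0 0 -0.144; 3.1 1.9 0.05 0 0 -0.144; 2.8 2.3 0.05 0 0 -0.144; 3.6 0.4 0 0 0 -0.14"}}

```text
time: 1.15
tool_pos: [0.3884, -0.2839, 0.1999]
ee_rot: [-3.141, -0.001, 1.695]
wrist_force: [0.6, 0.3, 0.3]
width: 0.0938
```

Request:
{"op": "step_arm", "data": {"increments": "3.5 0.9 0 0 0 -0.14; 3.3 1.3 0 0 0 -0.14; 3.1 1.8 0 0 0 -0.14; 2.8 2.2 0 0 0 -0.14; 2.5 2.6 0 0 0 -0.14"}}

```text
time: 1.65
tool_pos: [0.4093, -0.1056, 0.2007]
ee_rot: [-3.141, -0.0, 2.393]
wrist_force: [0.3, -0.3, 0.1]
width: 0.0939
```

Request:
{"op": "step_arm", "data": {"increments": "2.1 2.9 0 0 0 -0.14; 1.7 3.2 0 0 0 -0.14; 1.2 3.4 0 0 0 -0.14; 1.1 3.0 0 0 0 -0.14; 0.6 3.2 0 0 0 -0.14"}}

```text
time: 2.15
tool_pos: [0.4227, 0.066, 0.2006]
ee_rot: [-3.141, -0.0, 3.094]
wrist_force: [0.3, 0.2, 0.1]
width: 0.094
```

Request:
{"op": "step_arm", "data": {"increments": "0.2 3.2 0 0 0 -0.14; -0.3 3.2 0 0 0 -0.14; -0.7 3.1 0 0 0 -0.14; -1.2 3.0 0 0 0 -0.14; -1.6 2.8 0 0 0 -0.14"}}

```text
time: 2.65
tool_pos: [0.4234, 0.2264, 0.2006]
ee_rot: [-3.142, -0.0, -2.489]
wrist_force: [0.4, -0.5, 0.5]
width: 0.0943
```

Request:
{"op": "step_arm", "data": {"increments": "-1.9 2.6 0 0 0 -0.14; -2.3 2.3 0 0 0 -0.14; 0 0 0 0 0 0"}}

```text
time: 2.95
tool_pos: [0.4226, 0.2927, 0.2]
ee_rot: [3.14, -0.001, -2.21]
wrist_force: [-0.5, -0.2, 0.8]
width: 0.0943
```

```bash
cat >> h.py <<'E'
def wsnap(n,crop=None,s=1.4):
    o=get_obs();im=snapshot('wrist');np.savez(n+'.npz',im=im,p=o['tool_pos'],r=o['ee_rot']);save(im,n,crop,s);print(n,o['tool_pos'].round(4),o['ee_rot'].round(3))
def wpx(n,uv,z):
    d=np.load(n+'.npz');c=calibration('wrist');K=c['camera_matrix'];T=c['tool_from_camera'];M=R.from_euler('xyz',d['r']).as_matrix()
    uv=np.atleast_2d(uv).astype(float);v=(uv-K[:2,2])/K[0,0];r=np.linalg.norm(v,axis=1)
    ray=np.c_[v[:,0]*np.sinc(r/np.pi),-v[:,1]*np.sinc(r/np.pi),-np.cos(r)]
    e=d['p']+M@T[:3,3];g=ray@(M@T[:3,:3]).T
    return e+g*((z-e[2])/g[:,2])[:,None]
E
python3 -c "
from h import *
wsnap('w1')"
```

```text
w1 [0.4226 0.2927 0.2   ] [ 3.14e+00 -1.00e-03 -2.21e+00]
```

View pics/w1.png

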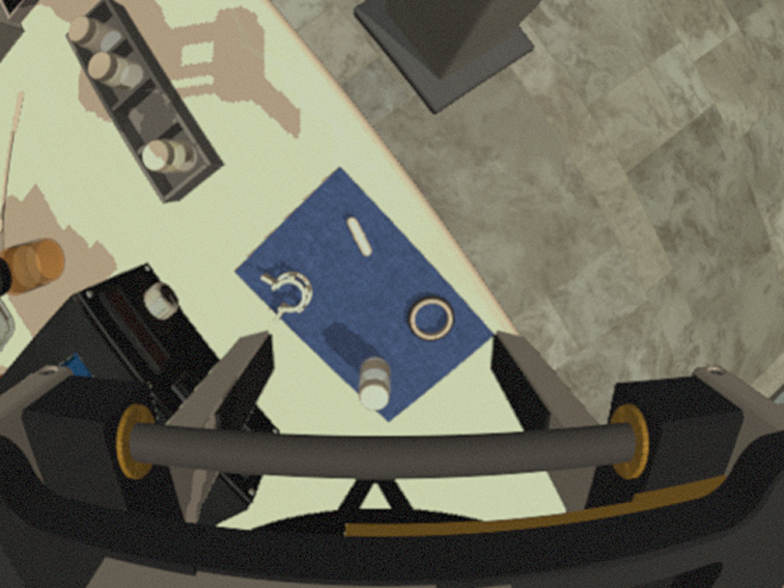

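```bash
python3 - <<'E'
from h import *
f=lambda l,uv,z:print(l,wpx('w1',np.array(uv)/1.4,z)[:,:2].round(4).tolist())
f('vial',[(373,397)],.059);f('vialbase',[(375,370)],.002)
f('ring',[(431,319)],.010);f('bar',[(351,217),(367,254)],.0065)
f('clip c,tabs,back',[(292,293),(263,278),(277,316),(311,291)],.017)
f('mat',[(236,270),(340,168),(493,333),(390,420)],.002)
f('rack',[(222,163),(167,201)],.034)
f('ctrl',[(148,265),(253,505)],.1)
d=np.load('w1.npz')['im'][140:270,150:340]
cv2.imwrite('pics/w1c.png',cv2.resize(d[...,::-1],None,fx=4.2,fy=4.2,interpolation=cv2.INTER_CUBIC))
E
```

```text
vial [[0.4848, 0.3643]]
vialbase [[0.4853, 0.3665]]
ring [[0.4162, 0.3544]]
bar [[0.4185, 0.2449], [0.4266, 0.2775]]
clip c,tabs,back [[0.4951, 0.2647], [0.5069, 0.2398], [0.5185, 0.2724], [0.4811, 0.273]]
mat [[0.5273, 0.2196], [0.4016, 0.207], [0.3796, 0.4019], [0.5056, 0.417]]
rack [[0.4699, 0.1475], [0.5265, 0.1395]]
ctrl [[0.539, 0.1807], [0.6128, 0.3724]]
```

View pics/w1c.png

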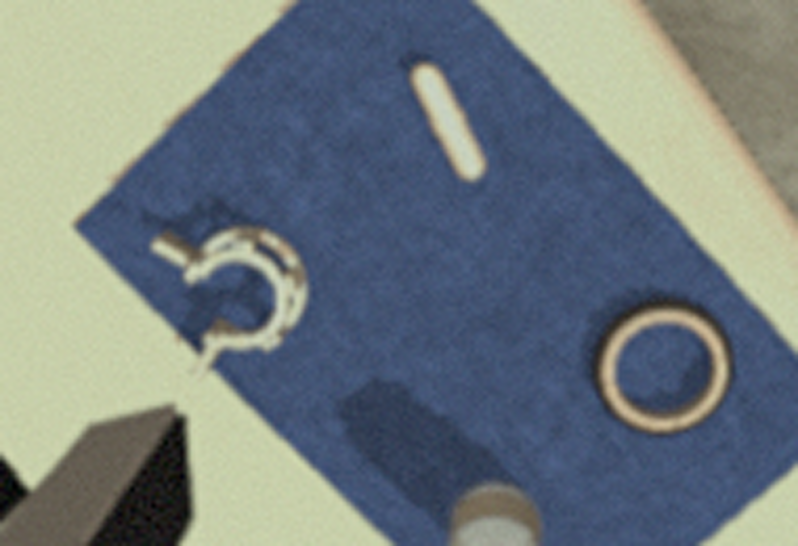

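```bash
python3 - <<'E'
from h import *
plan((.485,.365,.15,-2.21,5),(.485,.365,.035,-2.21,4))
f=lambda l,uv,z:print(l,wpx('w1',np.array(uv)/4.2+[150,140],z)[:,:2].round(4).tolist())
f('clip tabs top',[(160,240),(198,370)],.017);f('clip hole',[(247,300)],.017);f('back',[(306,290)],.01);f('sides',[(238,229),(255,348)],.017)
E
```

```text
pose [0.4227 0.2909 0.2001] [ 3.1412e+00 -1.7000e-03 -2.2137e+00] w 0.0943 F [-0.6 -0.3 -0.2] t 3.0 q6 -2.01
-3.22 -0.18 1.67 0 0 -0.001; -3.22 -0.18 1.67 0 0 -0.001; -3.22 -0.19 1.67 0 0 -0.002; 0 0 3.83 0 0 0; 0 0 3.84 0 0 0
0 0 3.83 0 0 0
clip tabs top [[0.5055, 0.2387], [0.5211, 0.2742]]
clip hole [[0.4965, 0.2669]]
back [[0.4833, 0.2754]]
sides [[0.4857, 0.2498], [0.5036, 0.279]]
```

Request:
{"op": "step_arm", "data": {"increments": "-3.2 -0.2 1.7 0 0 0; -3.2 -0.2 1.7 0 0 0; -3.2 -0.2 1.6 0 0 0; 0 0 3.8 0 0 0; 0 0 3.8 0 0 0"}}

```text
time: 3.5
tool_pos: [0.4871, 0.3623, 0.0742]
ee_rot: [-3.14, 0.001, -2.218]
wrist_force: [0.6, 0.0, -0.8]
width: 0.094
```

Request:
{"op": "step_arm", "data": {"increments": "0 0 2 0 0 0; 0 0 1.9 0 0 0; 0 0 0 0 0 0"}}

```text
time: 3.8
tool_pos: [0.4838, 0.3601, 0.0321]
ee_rot: [3.139, -0.008, -2.218]
wrist_force: [-0.3, -0.5, 0.1]
width: 0.094
```

Request:
{"op": "step_arm", "data": {"increments": "0 0 0 0 0 0; 0 0 0 0 0 0; 0 0 0 0 0 0; 0 0 0 0 0 0; 0 0 0 0 0 0", "claw": 1}}

```text
time: 4.3
tool_pos: [0.4861, 0.3632, 0.0368]
ee_rot: [-3.141, 0.001, -2.215]
wrist_force: [-0.0, -0.2, -0.0]
width: 0.0574
```

Request:
{"op": "step_arm", "data": {"increments": "0 0 0 0 0 0; 0 0 0 0 0 0; 0 0 0 0 0 0; 0 0 0 0 0 0"}}

```text
time: 4.7
tool_pos: [0.4857, 0.363, 0.0359]
ee_rot: [3.142, -0.0, -2.215]
wrist_force: [0.4, -0.6, -0.5]
width: 0.0272
```

```bash
python3 - <<'E'
from h import *
plan((.485,.363,.155,-2.215,4),(.45,.25,.16,0,5,-.9),(.498,.065,.14,0,5,-1.648))
E
```

```text
pose [0.4857 0.363  0.0359] [ 3.1415e+00 -2.0000e-04 -2.2153e+00] w 0.0272 F [ 0.4 -0.6 -0.5] t 4.7 q6 -1.95
0.01 0.02 -3.97 0 0 0; 0.02 0.02 -3.97 0 0 0; 0.01 0.02 -3.97 0 0 0; 1.59 -0.57 -0.07 0 0 0.129; 1.5 -0.77 -0.07 0 0 0.128
1.39 -0.96 -0.07 0 0 0.129; 1.26 -1.13 -0.07 0 0 0.128; 1.11 -1.28 -0.07 0 0 0.129; 0.93 -1.41 -0.08 0 0 0.128; 0.75 -1.52 -0.07 0 0 0.129
-0.36 -1.55 0.17 0 0 0.137; -0.57 -1.49 0.17 0 0 0.137; -0.77 -1.4 0.17 0 0 0.137; -0.95 -1.28 0.17 0 0 0.137; -1.11 -1.14 0.16 0 0 0.137
-1.26 -0.97 0.17 0 0 0.138; -1.38 -0.79 0.16 0 0 0.137; -1.48 -0.6 0.17 0 0 0.138; -1.54 -0.39 0.16 0 0 0.137; -1.58 -0.17 0.17 0 0 0.138
-1.59 0.05 0.16 0 0 0.137; -1.57 0.27 0.17 0 0 0.138
```

Request:
{"op": "step_arm", "data": {"increments": "0 0 -4 0 0 0; 0 0 -4 0 0 0; 0 0 -4 0 0 0; 1.6 -0.6 -0.1 0 0 0.129; 1.5 -0.8 -0.1 0 0 0.129"}}

```text
time: 5.2
tool_pos: [0.477, 0.3307, 0.1602]
ee_rot: [-3.141, 0.004, -2.478]
wrist_force: [0.4, 0.3, -0.7]
width: 0.0268
```

Request:
{"op": "step_arm", "data": {"increments": "1.4 -1 -0.1 0 0 0.129; 1.3 -1.1 -0.1 0 0 0.129; 1.1 -1.3 0 0 0 0.129; 0.9 -1.4 0 0 0 0.129; 0.7 -1.5 0 0 0 0.129"}}

```text
time: 5.7
tool_pos: [0.4512, 0.2488, 0.1599]
ee_rot: [-3.141, -0.0, -3.124]
wrist_force: [-0.6, -0.3, -0.4]
width: 0.0268
```

Request:
{"op": "step_arm", "data": {"increments": "-0.4 -1.6 0.2 0 0 0.137; -0.6 -1.5 0.2 0 0 0.137; -0.8 -1.4 0.2 0 0 0.137; -1 -1.3 0.2 0 0 0.137; -1.1 -1.1 0.2 0 0 0.137"}}

```text
time: 6.2
tool_pos: [0.4729, 0.1709, 0.1498]
ee_rot: [-3.141, 0.0, 2.474]
wrist_force: [0.2, -0.4, 0.6]
width: 0.027
```

Request:
{"op": "step_arm", "data": {"increments": "-1.3 -1 0.2 0 0 0.137; -1.4 -0.8 0.2 0 0 0.137; -1.5 -0.6 0.2 0 0 0.137; -1.5 -0.4 0.1 0 0 0.137; -1.6 -0.2 0.1 0 0 0.137"}}

```text
time: 6.7
tool_pos: [0.4925, 0.0931, 0.1418]
ee_rot: [-3.141, 0.0, 1.789]
wrist_force: [0.5, -0.1, -0.4]
width: 0.0271
```

Request:
{"op": "step_arm", "data": {"increments": "-1.6 0 0.1 0 0 0.137; -1.6 0.3 0.1 0 0 0.137; 0 0 0 0 0 0; 0 0 0 0 0 0"}}

```text
time: 7.1
tool_pos: [0.5002, 0.0626, 0.1399]
ee_rot: [-3.141, -0.0, 1.523]
wrist_force: [0.3, 0.5, -0.9]
width: 0.0272
```

```bash
python3 -c "
from h import *
wsnap('w2');plan((.498,.065,.14,1.52,5))"
```

```text
w2 [0.5002 0.0626 0.1399] [-3.141 -0.     1.523]
pose [0.5002 0.0629 0.1399] [-3.1413e+00 -4.0000e-04  1.5233e+00] w 0.0268 F [ 0.7  0.9 -1. ] t 7.15 q6 0.06
0.2 -0.23 -0.01 0 0 0.003
```

View pics/w2.png

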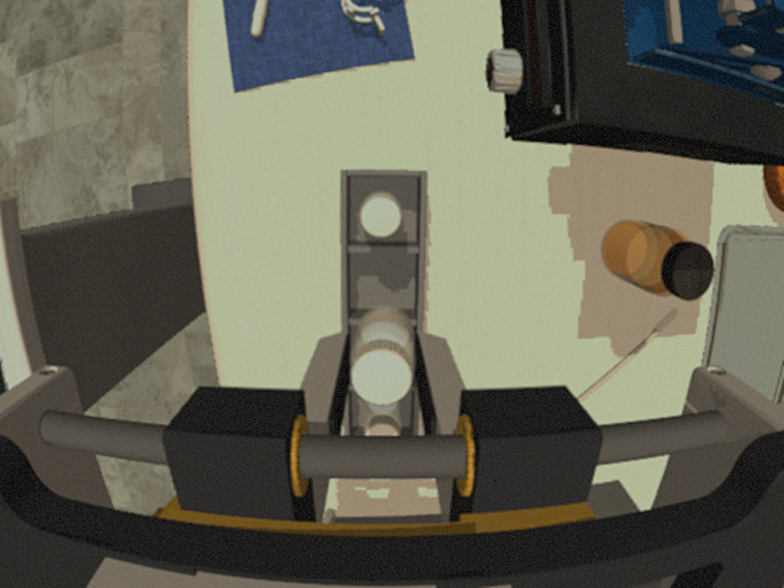

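```bash
python3 - <<'E'
from h import *
f=lambda l,uv,z:print(l,wpx('w2',np.array(uv)/1.4,z)[:,:2].round(4).tolist())
f('rack end',[(342,172),(427,172)],.034);f('side',[(343,300),(424,300)],.034);f('div',[(382,246),(382,316)],.034)
f('cap in hand',[(381,370)],.162);f('stored cap',[(381,216)],.061)
E
```

```text
rack end [[0.4789, 0.1394], [0.5317, 0.1368]]
side [[0.4743, 0.0572], [0.527, 0.0546]]
div [[0.5014, 0.0913], [0.4991, 0.0451]]
cap in hand [[0.4996, 0.0637]]
stored cap [[0.5019, 0.1126]]
```

Request:
{"op": "step_arm", "data": {"increments": "0 0.1 3 0 0 0; 0 0 3 0 0 0; 0 0 2 0 0 0; 0 0 1.3 0 0 0; 0 0 0 0 0 0"}}

```text
time: 7.65
tool_pos: [0.4998, 0.063, 0.045]
ee_rot: [-3.137, 0.0, 1.523]
wrist_force: [-0.3, 0.1, -0.4]
width: 0.027
```

Request:
{"op": "step_arm", "data": {"increments": "0 0 0.5 0 0 0; 0 0 0.2 0 0 0; 0 0 0 0 0 0"}}

```text
time: 7.95
tool_pos: [0.502, 0.0625, 0.0407]
ee_rot: [3.14, -0.0, 1.521]
wrist_force: [0.1, -0.2, 0.2]
width: 0.027
```

Request:
{"op": "step_arm", "data": {"increments": "0 0 0.15 0 0 0; 0 0 0 0 0 0; 0 0 0 0 0 0"}}

```text
time: 8.25
tool_pos: [0.5016, 0.0623, 0.0387]
ee_rot: [3.141, 0.0, 1.521]
wrist_force: [-0.4, -0.8, -0.3]
width: 0.0267
```

Request:
{"op": "step_arm", "data": {"increments": "0 0 0 0 0 0; 0 0 0 0 0 0; 0 0 0 0 0 0; 0 0 0 0 0 0; 0 0 0 0 0 0", "claw": -0.4}}

```text
time: 8.75
tool_pos: [0.5014, 0.0624, 0.0385]
ee_rot: [-3.142, 0.0, 1.521]
wrist_force: [-0.7, -0.5, 1.0]
width: 0.0629
```

```bash
python3 - <<'E'
from h import *
plan((.50,.063,.15,1.52,4),(.417,.354,.12,1.571,5))
E
```

```text
pose [0.5014 0.0624 0.0385] [-3.1416e+00  1.0000e-04  1.5208e+00] w 0.0629 F [-0.7 -0.5  1. ] t 8.75 q6 0.06
0.02 -0.05 -3.72 0 0 0; 0.02 -0.05 -3.72 0 0 0; 0.01 -0.04 -3.71 0 0 0.001; 4.09 -1.4 0.43 0 0 -0.007; 4.1 -1.37 0.43 0 0 -0.007
4.11 -1.34 0.43 0 0 -0.007; 4.12 -1.31 0.43 0 0 -0.008; 4.13 -1.28 0.43 0 0 -0.007; 4.14 -1.24 0.42 0 0 -0.008; 4.15 -1.22 0.43 0 0 -0.007
```

Request:
{"op": "step_arm", "data": {"increments": "0 0 -3.7 0 0 0; 0 0 -3.7 0 0 0; 0 0 -3.7 0 0 0; 4.1 -1.4 0.4 0 0 -0.007; 4.1 -1.4 0.4 0 0 -0.007", "claw": -0.6}}

```text
time: 9.25
tool_pos: [0.4787, 0.1459, 0.1437]
ee_rot: [3.137, -0.001, 1.532]
wrist_force: [0.5, 0.2, 0.1]
width: 0.0754
```

Request:
{"op": "step_arm", "data": {"increments": "4.1 -1.3 0.4 0 0 -0.007; 4.1 -1.3 0.4 0 0 -0.007; 4.1 -1.3 0.4 0 0 -0.007; 4.1 -1.2 0.4 0 0 -0.007; 4.1 -1.2 0.4 0 0 -0.007"}}

```text
time: 9.75
tool_pos: [0.4181, 0.3536, 0.1214]
ee_rot: [3.141, -0.0, 1.57]
wrist_force: [0.2, -0.8, 0.0]
width: 0.075
```

Request:
{"op": "step_arm", "data": {"increments": "0 0 4 0 0 0; 0 0 3 0 0 0; 0 0 0 0 0 0; 0 0 0 0 0 0"}}

```text
time: 10.15
tool_pos: [0.4187, 0.3518, 0.0514]
ee_rot: [-3.141, 0.001, 1.57]
wrist_force: [0.4, -0.4, 0.4]
width: 0.0752
```

```bash
python3 - <<'E'
from h import *
wsnap('w3')
plan((.417,.354,.004,1.571,2))
E
```

```text
w3 [0.4187 0.3518 0.0514] [-3.141e+00  1.000e-03  1.570e+00]
pose [0.4197 0.3523 0.0529] [ 3.1398e+00 -1.1000e-03  1.5694e+00] w 0.0752 F [ 0.1 -0.5  0.7] t 10.2 q6 0.6
0.06 -0.09 1.63 0 0 -0.001; 0.06 -0.09 1.63 0 0 0; 0.05 -0.09 1.63 0 0 -0.001
```

View pics/w3.png

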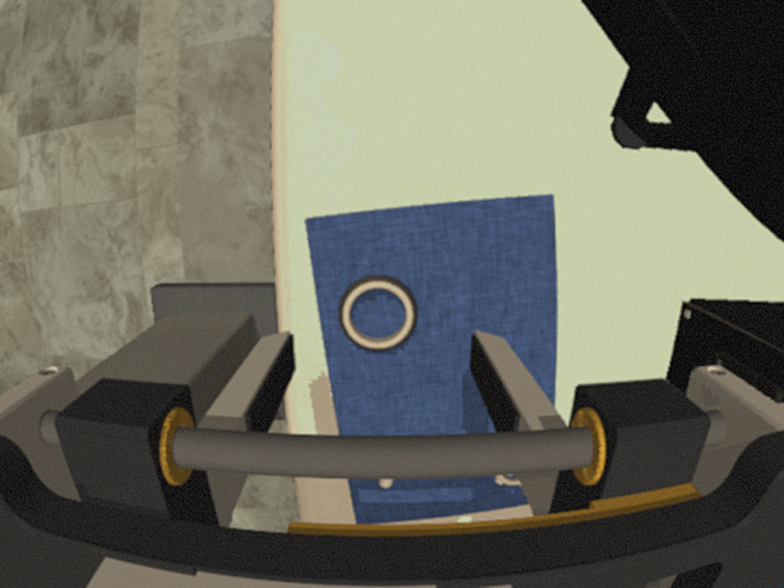

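```bash
python3 - <<'E'
from h import *
print(wpx('w3',np.array([(378,313),(340,313),(416,313)])/1.4,.008))
E
```

```text
[[0.41631725 0.35530893 0.008     ]
 [0.39682048 0.35532723 0.008     ]
 [0.43578466 0.35523966 0.008     ]]
```

Request:
{"op": "step_arm", "data": {"increments": "0.2 -0.2 2 0 0 0; 0.1 -0.1 1.5 0 0 0; 0 0 1 0 0 0; 0 0 0.2 0 0 0; 0 0 0 0 0 0"}}

```text
time: 10.7
tool_pos: [0.4159, 0.3548, 0.0044]
ee_rot: [-3.141, 0.0, 1.57]
wrist_force: [-0.2, 0.8, 0.2]
width: 0.0753
```

Request:
{"op": "step_arm", "data": {"increments": "0 0 0 0 0 0; 0 0 0 0 0 0"}}

```text
time: 10.9
tool_pos: [0.4164, 0.3553, 0.0053]
ee_rot: [3.14, -0.001, 1.57]
wrist_force: [0.9, -0.2, 0.9]
width: 0.0754
```

Request:
{"op": "step_arm", "data": {"increments": "0 0 0.1 0 0 0; 0 0 0 0 0 0; 0 0 0 0 0 0; 0 0 0 0 0 0; 0 0 0 0 0 0", "claw": 1}}

```text
time: 11.4
tool_pos: [0.4158, 0.3549, 0.0034]
ee_rot: [3.142, 0.0, 1.57]
wrist_force: [-0.5, 0.4, 0.9]
width: 0.0388
```

Request:
{"op": "step_arm", "data": {"increments": "0 0 0 0 0 0; 0 0 0 0 0 0; 0 0 0 0 0 0"}}

```text
time: 11.7
tool_pos: [0.4158, 0.3549, 0.0034]
ee_rot: [3.142, 0.0, 1.57]
wrist_force: [0.5, -0.2, -0.2]
width: 0.0343
```

```bash
python3 - <<'E'
from h import *
plan((.417,.35,.14,1.571,5),(.40,.03,.2,1.571,5),(.47,-.32,.14,1.571,5))
E
```

```text
pose [0.4158 0.3549 0.0034] [3.1416e+00 1.0000e-04 1.5698e+00] w 0.0343 F [ 0.5 -0.2 -0.2] t 11.7 q6 0.6
-0.16 0.04 -4.55 0 0 0; -0.17 0.04 -4.55 0 0 -0.001; -0.16 0.04 -4.56 0 0 0; -4.57 -0.24 -0.86 0 0 0; -4.57 -0.24 -0.86 0 0 0
-4.57 -0.24 -0.86 0 0 0; -4.57 -0.24 -0.85 0 0 0; -4.57 -0.25 -0.86 0 0 0; -4.58 -0.24 -0.85 0 0 0; -4.57 -0.25 -0.86 0 0 0
-4.38 0.88 0.75 0 0 0; -4.37 0.87 0.75 0 0 0; -4.38 0.88 0.75 0 0 0; -4.37 0.87 0.75 0 0 0; -4.38 0.88 0.75 0 0 0
-4.37 0.87 0.75 0 0 0; -4.38 0.88 0.75 0 0 0; -4.37 0.87 0.75 0 0 0
```

Request:
{"op": "step_arm", "data": {"increments": "-0.2 0 -4.5 0 0 0; -0.2 0 -4.5 0 0 0; -0.2 0 -4.6 0 0 0; -4.6 -0.2 -0.9 0 0 0; -4.6 -0.2 -0.9 0 0 0"}}

```text
time: 12.2
tool_pos: [0.4124, 0.2569, 0.1597]
ee_rot: [3.138, -0.001, 1.573]
wrist_force: [0.9, 0.0, -0.2]
width: 0.0345
```

Request:
{"op": "step_arm", "data": {"increments": "-4.6 -0.2 -0.9 0 0 0; -4.6 -0.2 -0.9 0 0 0; -4.6 -0.2 -0.9 0 0 0; -4.6 -0.2 -0.9 0 0 0; -4.6 -0.2 -0.8 0 0 0"}}

```text
time: 12.7
tool_pos: [0.401, 0.0253, 0.2021]
ee_rot: [3.14, 0.0, 1.57]
wrist_force: [1.0, 0.1, -0.1]
width: 0.0346
```

Request:
{"op": "step_arm", "data": {"increments": "-4.4 0.9 0.7 0 0 0; -4.4 0.9 0.7 0 0 0; -4.4 0.9 0.7 0 0 0; -4.4 0.9 0.7 0 0 0; -4.4 0.9 0.7 0 0 0"}}

```text
time: 13.2
tool_pos: [0.4462, -0.195, 0.1663]
ee_rot: [3.141, 0.0, 1.569]
wrist_force: [0.9, 0.3, 0.1]
width: 0.0342
```

Request:
{"op": "step_arm", "data": {"increments": "-4.4 0.9 0.7 0 0 0; -4.4 0.9 0.7 0 0 0; -4.4 0.9 0.7 0 0 0; 0 0 0 0 0 0; 0 0 0 0 0 0"}}

```text
time: 13.7
tool_pos: [0.4726, -0.3254, 0.1444]
ee_rot: [-3.14, -0.002, 1.568]
wrist_force: [-0.2, -0.6, -0.8]
width: 0.0343
```

```bash
python3 - <<'E'
from h import *
wsnap('w4')
plan((.509,-.32,.06,1.571,3))
E
```

```text
w4 [ 0.4726 -0.3254  0.1444] [-3.140e+00 -2.000e-03  1.568e+00]
pose [ 0.4729 -0.3245  0.1452] [-3.1410e+00 -1.2000e-03  1.5696e+00] w 0.0346 F [ 0.3 -0.   0.3] t 13.75 q6 -0.7
0.11 0.9 2.13 0 0 0; 0.12 0.9 2.13 0 0 0; 0.11 0.9 2.13 0 0 -0.001; 0.12 0.91 2.13 0 0 0
```

View pics/w4.png

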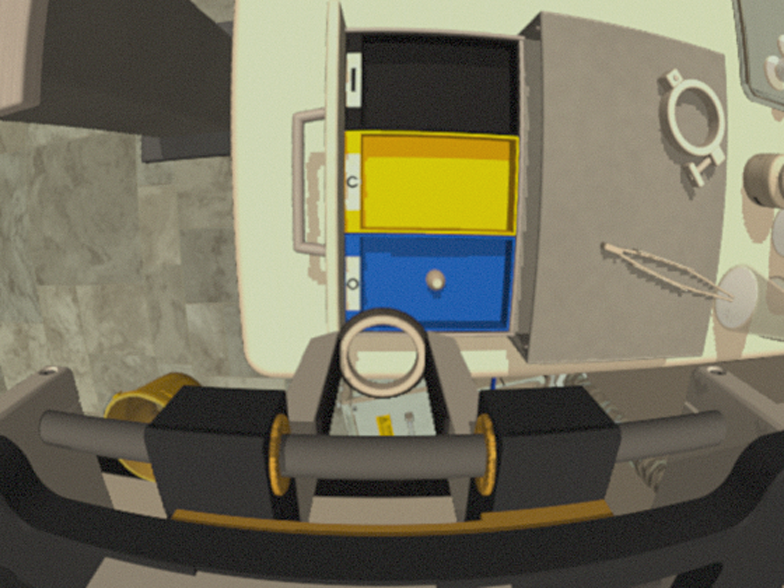

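```bash
python3 - <<'E'
from h import *
f=lambda l,uv,z:print(l,wpx('w4',np.array(uv)/1.4,z)[:,:2].round(4).tolist())
f('post',[(436,279)],.026);f('ring hand',[(383,352)],.150)
f('well corners blue top',[(362,235),(515,237),(511,328),(362,328)],.030)
f('yellow',[(361,134),(517,137),(516,232),(361,231)],.030)
f('black',[(361,38),(519,42)],.030)
f('pull',[(296,113),(296,250)],.032);f('front top',[(340,40),(342,320)],.056)
E
```

```text
post [[0.5086, -0.3207]]
ring hand [[0.4727, -0.3236]]
well corners blue top [[0.4594, -0.2904], [0.5612, -0.2911], [0.5624, -0.355], [0.4585, -0.3539]]
yellow [[0.4593, -0.2249], [0.561, -0.2243], [0.5617, -0.2877], [0.4588, -0.2878]]
black [[0.4594, -0.1599], [0.5637, -0.1581]]
pull [[0.4178, -0.2099], [0.4159, -0.2995]]
front top [[0.4482, -0.1692], [0.4474, -0.3398]]
```

Request:
{"op": "step_arm", "data": {"increments": "0.1 1.2 3 0 0 0; 0.1 1.2 3 0 0 0; 0.1 1.2 2.5 0 0 0; 0 0 0 0 0 0; 0 0 0 0 0 0"}}

```text
time: 14.25
tool_pos: [0.5091, -0.3209, 0.0613]
ee_rot: [-3.141, 0.0, 1.572]
wrist_force: [-0.6, -0.6, 0.3]
width: 0.0341
```

```bash
python3 - <<'E'
from h import *
wsnap('w5',(180,150,380,300),4)
plan((.509,-.3215,.0155,1.571,1))
E
```

```text
w5 [ 0.5091 -0.3209  0.0613] [-3.141  0.     1.572]
pose [ 0.5096 -0.3217  0.0626] [3.1397e+00 1.7000e-03 1.5711e+00] w 0.034 F [-1.4 -0.3 -0.1] t 14.3 q6 -0.66
0 -0.01 0.94 0 0 0; 0.01 -0.01 0.94 0 0 0; 0 -0.01 0.94 0 0 0; 0.01 -0.02 0.94 0 0 0; 0 -0.01 0.95 0 0 0
```

View pics/w5.png

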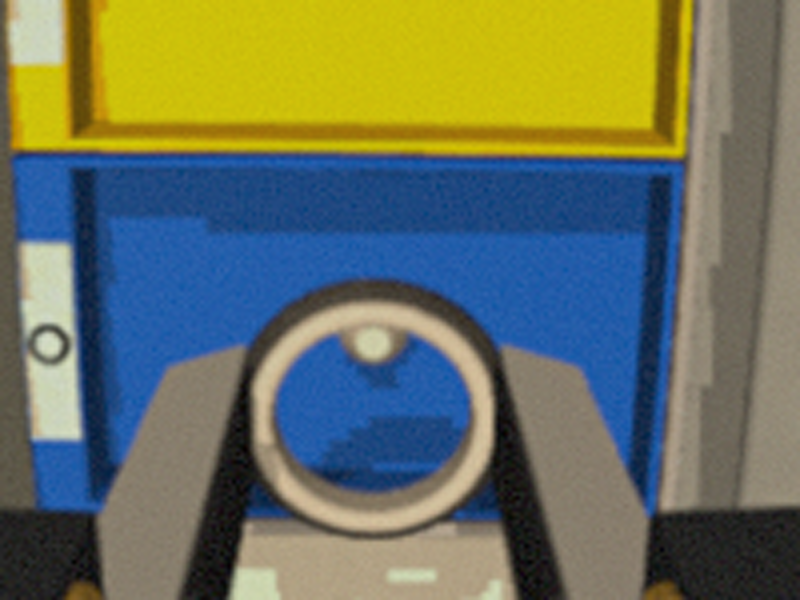

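```bash
python3 - <<'E'
from h import *
g=lambda uv:(np.array(uv)+.5)/4-.5+[180,150]
print(wpx('w5',g([(372,345)]),.026),wpx('w5',g([(373,412)]),.067))
E
```

```text
[[ 0.50870054 -0.32384041  0.026     ]] [[ 0.50884839 -0.31982746  0.067     ]]
```

Request:
{"op": "step_arm", "data": {"increments": "0 0 1.4 0 0 0; 0 0 1.3 0 0 0; 0 0 1 0 0 0; 0 0 0 0 0 0"}}

```text
time: 14.7
tool_pos: [0.5074, -0.3211, 0.0208]
ee_rot: [-3.138, -0.003, 1.569]
wrist_force: [-0.4, -0.6, 0.4]
width: 0.0346
```

Request:
{"op": "step_arm", "data": {"increments": "-0.2 0 0 0 0 0; 0 0 0.4 0 0 0; 0 0 0 0 0 0; 0 0 0 0 0 0"}}

```text
time: 15.1
tool_pos: [0.5092, -0.3243, 0.0197]
ee_rot: [3.141, 0.0, 1.57]
wrist_force: [1.2, -0.1, 0.0]
width: 0.0341
```

Request:
{"op": "step_arm", "data": {"increments": "0 0 0 0 0 0; 0 0 0 0 0 0; 0 0 0 0 0 0; 0 0 0 0 0 0", "claw": 0}}

```text
time: 15.5
tool_pos: [0.5092, -0.3242, 0.0196]
ee_rot: [3.141, 0.0, 1.57]
wrist_force: [0.7, -0.6, -0.0]
width: 0.047
```

```bash
python3 - <<'E'
from h import *
plan((.509,-.3215,.12,1.571,4),(.40,.0,.16,1.436,5),(.423,.2615,.09,1.436,5))
E
```

```text
pose [ 0.5092 -0.3242  0.0196] [3.1414e+00 3.0000e-04 1.5698e+00] w 0.047 F [ 0.7 -0.6 -0. ] t 15.5 q6 -0.66
0.09 -0.01 -3.35 0 0 0; 0.09 0 -3.34 0 0 -0.001; 0.09 -0.01 -3.35 0 0 0; 4.59 -1.56 -0.57 0 0 0.019; 4.56 -1.64 -0.57 0 0 0.019
4.53 -1.73 -0.57 0 0 0.019; 4.5 -1.82 -0.57 0 0 0.019; 4.46 -1.9 -0.57 0 0 0.02; 4.42 -1.99 -0.57 0 0 0.019; 4.39 -2.07 -0.58 0 0 0.02
4.37 -0.21 1.17 0 0 0; 4.37 -0.21 1.17 0 0 0; 4.37 -0.21 1.17 0 0 0; 4.37 -0.2 1.16 0 0 0; 4.37 -0.21 1.17 0 0 0
4.37 -0.2 1.16 0 0 0
```

Request:
{"op": "step_arm", "data": {"increments": "0 0 -3.3 0 0 0; 0 0 -3.3 0 0 0; 0 0 -3.4 0 0 0; 4.6 -1.6 -0.6 0 0 0.025; 4.6 -1.6 -0.6 0 0 0.025"}}

```text
time: 16.0
tool_pos: [0.4788, -0.232, 0.1331]
ee_rot: [3.139, 0.001, 1.516]
wrist_force: [1.1, 1.0, 0.1]
width: 0.047
```

Request:
{"op": "step_arm", "data": {"increments": "4.5 -1.7 -0.6 0 0 0.025; 4.5 -1.8 -0.6 0 0 0.025; 4.5 -2 -0.6 0 0 0.025; 4.4 -2.1 -0.6 0 0 0.025; 4.4 -2.1 -0.6 0 0 0.025"}}

```text
time: 16.5
tool_pos: [0.4033, 0.0016, 0.1619]
ee_rot: [3.14, -0.0, 1.393]
wrist_force: [0.9, 0.6, 0.3]
width: 0.0469
```

Request:
{"op": "step_arm", "data": {"increments": "4.3 0 1.2 0 0 0.025; 4.3 0 1.2 0 0 0; 4.3 0 1.2 0 0 0; 4.3 0 1.2 0 0 0; 4.3 0 1.2 0 0 0"}}

```text
time: 17.0
tool_pos: [0.4463, 0.2128, 0.1013]
ee_rot: [3.14, -0.0, 1.37]
wrist_force: [0.2, -0.4, 0.9]
width: 0.0466
```

Request:
{"op": "step_arm", "data": {"increments": "4.3 0 1.2 0 0 0; 0 0 2 0 0 0; 0 0 0 0 0 0; 0 0 0 0 0 0"}}

```text
time: 17.4
tool_pos: [0.4544, 0.2527, 0.0693]
ee_rot: [-3.141, 0.001, 1.37]
wrist_force: [-0.5, 0.7, -0.3]
width: 0.0464
```

```bash
python3 - <<'E'
from h import *
wsnap('w6',(140,130,420,340),2.85)
plan((.423,.2615,.005,1.40,2))
E
```

```text
w6 [0.4544 0.2527 0.0693] [-3.141e+00  1.000e-03  1.370e+00]
pose [0.4551 0.2526 0.0702] [ 3.1408e+00 -2.0000e-04  1.3690e+00] w 0.0468 F [ 0.3 -0.1 -0.2] t 17.45 q6 0.6
0.06 -0.83 1.63 0 0 -0.008; 0.06 -0.83 1.63 0 0 -0.008; 0.07 -0.83 1.63 0 0 -0.007; 0.07 -0.83 1.63 0 0 -0.008
```

View pics/w6.png

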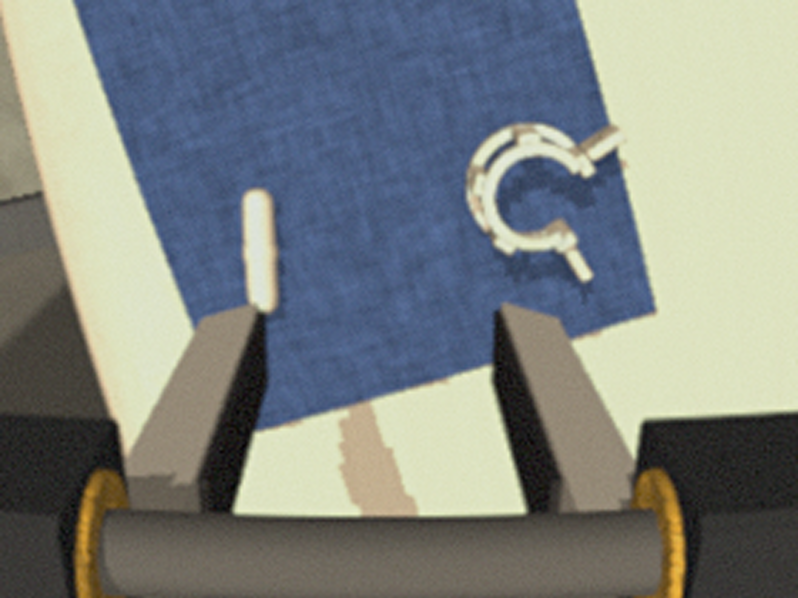

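```bash
python3 - <<'E'
from h import *
g=lambda uv:(np.array(uv)+.5)/2.85-.5+[140,130]
b=wpx('w6',g([(258,190),(263,311)]),.0065)[:,:2];print(b,b.mean(0),'yaw',np.arctan2(*(b[0]-b[1])[::-1]),np.linalg.norm(b[0]-b[1]))
c=wpx('w6',g([(618,135),(585,277),(533,196),(470,190),(520,125),(505,252)]),.017)[:,:2];print(c)
t=c[0]-c[1];print('tab perp yaw',np.arctan2(-t[0],t[1]))
p=b.mean(0)
plan((p[0],p[1],.02,1.38,2),(p[0],p[1],.005,1.38,2))
E
```

```text
[[0.42607173 0.27817736]
 [0.41933837 0.244406  ]] [0.42270505 0.26129168] yaw 1.3739960429857716 0.03443607744832186
[[0.52174114 0.27585207]
 [0.50739191 0.23972556]
 [0.49703267 0.26434265]
 [0.48123073 0.26914743]
 [0.49684367 0.2832367 ]
 [0.48732714 0.25099871]]
tab perp yaw -0.37808507925405166
pose [0.4551 0.2526 0.0702] [ 3.1408e+00 -2.0000e-04  1.3690e+00] w 0.0468 F [ 0.3 -0.1 -0.2] t 17.45 q6 0.6
0.05 -0.84 1.25 0 0 -0.003; 0.05 -0.84 1.26 0 0 -0.003; 0.06 -0.83 1.25 0 0 -0.002; 0.05 -0.84 1.26 0 0 -0.003; 0 0 1.5 0 0 0
```

Request:
{"op": "step_arm", "data": {"increments": "0.1 -1.1 0 0 0 0; 0.1 -1.1 1 0 0 0; 0 -1.1 1.5 0 0 0; 0 0 1.5 0 0 0; 0 0 0 0 0 0"}}

```text
time: 17.95
tool_pos: [0.4201, 0.2606, 0.0273]
ee_rot: [-3.138, 0.003, 1.37]
wrist_force: [0.4, 0.2, 0.1]
width: 0.0467
```

Request:
{"op": "step_arm", "data": {"increments": "0 0 1.5 0 0 0; 0 0 1 0 0 0; 0 0 0 0 0 0; 0 0 0 0 0 0"}}

```text
time: 18.35
tool_pos: [0.4229, 0.2616, 0.0047]
ee_rot: [3.142, 0.0, 1.37]
wrist_force: [1.0, 0.5, 0.3]
width: 0.047
```

Request:
{"op": "step_arm", "data": {"increments": "0 0 0 0 0 0; 0 0 0 0 0 0; 0 0 0 0 0 0; 0 0 0 0 0 0; 0 0 0 0 0 0", "claw": 1}}

```text
time: 18.85
tool_pos: [0.4229, 0.2616, 0.0046]
ee_rot: [3.141, -0.0, 1.37]
wrist_force: [0.2, 0.2, 0.4]
width: 0.0105
```

Request:
{"op": "step_arm", "data": {"increments": "0 0 0 0 0 0; 0 0 0 0 0 0; 0 0 0 0 0 0"}}

```text
time: 19.15
tool_pos: [0.4229, 0.2616, 0.0045]
ee_rot: [3.141, 0.0, 1.37]
wrist_force: [-0.0, -0.5, 0.9]
width: 0.0088
```

```bash
python3 - <<'E'
from h import *
plan((.423,.2615,.10,1.37,5),(.40,.1,.15,1.45,5),(.508,-.188,.1,1.571,5))
E
```

```text
pose [0.4229 0.2616 0.0045] [3.1414 0.     1.3698] w 0.0088 F [-0.  -0.5  0.9] t 19.15 q6 0.64
0 0 -4.77 0 0 0; -0.01 0.01 -4.78 0 0 0; -4.07 0.24 -1.25 0 0 -0.02; -4.08 0.16 -1.25 0 0 -0.02; -4.08 0.08 -1.25 0 0 -0.02
-4.07 0 -1.25 0 0 -0.02; -3.9 2.03 0.71 0 0 -0.017; -3.93 1.96 0.72 0 0 -0.017; -3.96 1.89 0.71 0 0 -0.017; -4 1.83 0.72 0 0 -0.018
-4.03 1.75 0.71 0 0 -0.017; -4.06 1.69 0.72 0 0 -0.018; -4.09 1.61 0.71 0 0 -0.017
```

Request:
{"op": "step_arm", "data": {"increments": "0 0 -4.8 0 0 0; 0 0 -4.8 0 0 0; -4.1 0.2 -1.2 0 0 -0.02; -4.1 0.2 -1.2 0 0 -0.02; -4.1 0.1 -1.2 0 0 -0.02"}}

```text
time: 19.65
tool_pos: [0.4053, 0.1387, 0.1372]
ee_rot: [3.141, 0.0, 1.432]
wrist_force: [1.1, -0.1, -0.9]
width: 0.0091
```

Request:
{"op": "step_arm", "data": {"increments": "-4.1 0 -1.2 0 0 -0.02; -3.9 2 0.7 0 0 -0.017; -3.9 2 0.7 0 0 -0.017; -4 1.9 0.7 0 0 -0.017; -4 1.8 0.7 0 0 -0.017"}}

```text
time: 20.15
tool_pos: [0.4618, -0.0673, 0.1204]
ee_rot: [3.141, 0.0, 1.518]
wrist_force: [0.4, -0.4, 0.1]
width: 0.0086
```

Request:
{"op": "step_arm", "data": {"increments": "-4 1.8 0.7 0 0 -0.017; -4 1.7 0.7 0 0 -0.017; -4.1 1.6 0.7 0 0 -0.017; 0 0 0 0 0 0; 0 0 0 0 0 0"}}

```text
time: 20.65
tool_pos: [0.5076, -0.1886, 0.0986]
ee_rot: [-3.14, -0.001, 1.567]
wrist_force: [0.1, -0.2, 0.1]
width: 0.0088
```

```bash
python3 - <<'E'
from h import *
plan((.508,-.187,.018,1.571,3))
E
```

```text
pose [ 0.5076 -0.1886  0.0986] [-3.1398e+00 -1.4000e-03  1.5669e+00] w 0.0088 F [ 0.1 -0.2  0.1] t 20.65 q6 -0.46
0.05 0.01 2.69 0 0 -0.001; 0.06 0.01 2.68 0 0 -0.002; 0.05 0.01 2.69 0 0 -0.001
```

Request:
{"op": "step_arm", "data": {"increments": "0.1 0 3 0 0 0; 0 0 3 0 0 0; 0 0 1.5 0 0 0; 0 0 0.6 0 0 0; 0 0 0 0 0 0"}}

```text
time: 21.15
tool_pos: [0.5076, -0.1859, 0.0182]
ee_rot: [-3.141, -0.001, 1.57]
wrist_force: [-0.1, -0.4, 0.2]
width: 0.0089
```

Request:
{"op": "step_arm", "data": {"increments": "0 0 0 0 0 0; 0 0 0 0 0 0"}}

```text
time: 21.35
tool_pos: [0.5092, -0.1875, 0.0202]
ee_rot: [3.139, 0.001, 1.569]
wrist_force: [0.6, -0.1, -0.3]
width: 0.0088
```

Request:
{"op": "step_arm", "data": {"increments": "0 0 0 0 0 0; 0 0 0 0 0 0; 0 0 0 0 0 0; 0 0 0 0 0 0", "claw": 0.3}}

```text
time: 21.75
tool_pos: [0.5081, -0.1874, 0.0186]
ee_rot: [3.141, 0.0, 1.569]
wrist_force: [-0.5, 0.4, 0.6]
width: 0.0328
```

Request:
{"op": "step_arm", "data": {"increments": "0 0 -4 0 0 0; 0 0 -4 0 0 0; 0 0 -4 0 0 0; 3 -3 0 0 0 0; 0 0 0 0 0 0"}}

```text
time: 22.25
tool_pos: [0.4761, -0.1551, 0.1393]
ee_rot: [-3.141, -0.001, 1.57]
wrist_force: [0.1, -0.3, -1.3]
width: 0.0328
```

```bash
python3 - <<'E'
from h import *
np.save('t.npy',snapshot('top'));wsnap('w7')
plan((.41,.0,.18,2.1,5),(.491,.266,.1,2.76,5))
E
```

```text
w7 [ 0.4772 -0.1563  0.1387] [3.141 0.    1.57 ]
pose [ 0.4778 -0.157   0.1384] [3.1413e+00 4.0000e-04 1.5694e+00] w 0.0331 F [-0.3  0.  -0.5] t 22.35 q6 -0.43
3.92 -1.7 -1.04 0 0 -0.133; 4.11 -1.17 -1.04 0 0 -0.133; 4.23 -0.61 -1.04 0 0 -0.132; 4.28 -0.04 -1.04 0 0 -0.133; 3.14 3.4 1.33 0 0 -0.11
2.75 3.73 1.33 0 0 -0.11; 2.33 4.01 1.34 0 0 -0.11; 1.87 4.24 1.33 0 0 -0.11; 1.4 4.42 1.34 0 0 -0.11; 0.9 4.54 1.33 0 0 -0.11
```

View pics/w7.png

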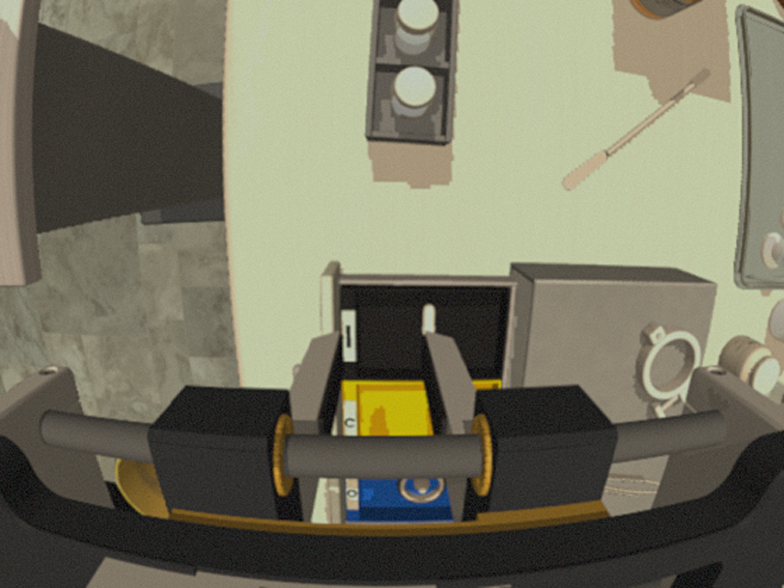

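Request:
{"op": "step_arm", "data": {"increments": "3.9 -1.7 -1 0 0 -0.133; 4.1 -1.2 -1 0 0 -0.133; 4.2 -0.6 -1 0 0 -0.133; 4.3 0 -1 0 0 -0.133; 3.1 3.4 1.3 0 0 -0.11", "claw": -0.6}}

```text
time: 22.85
tool_pos: [0.4253, 0.0439, 0.1691]
ee_rot: [3.136, 0.006, 2.214]
wrist_force: [1.5, 0.0, 0.6]
width: 0.0692
```

Request:
{"op": "step_arm", "data": {"increments": "2.8 3.7 1.3 0 0 -0.11; 2.3 4 1.3 0 0 -0.11; 1.9 4.2 1.3 0 0 -0.11; 1.4 4.4 1.3 0 0 -0.11; 0.9 4.5 1.3 0 0 -0.13"}}

```text
time: 23.35
tool_pos: [0.4915, 0.2663, 0.099]
ee_rot: [-3.141, -0.0, 2.786]
wrist_force: [0.8, 0.0, 0.5]
width: 0.0751
```

Request:
{"op": "step_arm", "data": {"increments": "0 0 3 0 0 0; 0 0 0 0 0 0; 0 0 0 0 0 0"}}

```text
time: 23.65
tool_pos: [0.4902, 0.2638, 0.0693]
ee_rot: [-3.139, -0.002, 2.78]
wrist_force: [0.9, 0.1, -0.1]
width: 0.0753
```

```bash
python3 - <<'E'
from h import *
wsnap('w8',(170,130,400,300),3.4)
plan((.494,.265,.005,2.79,2))
E
```

```text
w8 [0.4902 0.2638 0.0693] [-3.139e+00 -2.000e-03  2.780e+00]
pose [0.491  0.2638 0.0708] [-3.1414e+00  2.0000e-04  2.7796e+00] w 0.0749 F [ 0.2 -0.1  0.3] t 23.7 q6 -0.82
-0.06 0.05 1.65 0 0 -0.003; -0.06 0.05 1.64 0 0 -0.002; -0.06 0.06 1.65 0 0 -0.003; -0.06 0.05 1.64 0 0 -0.002
```

View pics/w8.png

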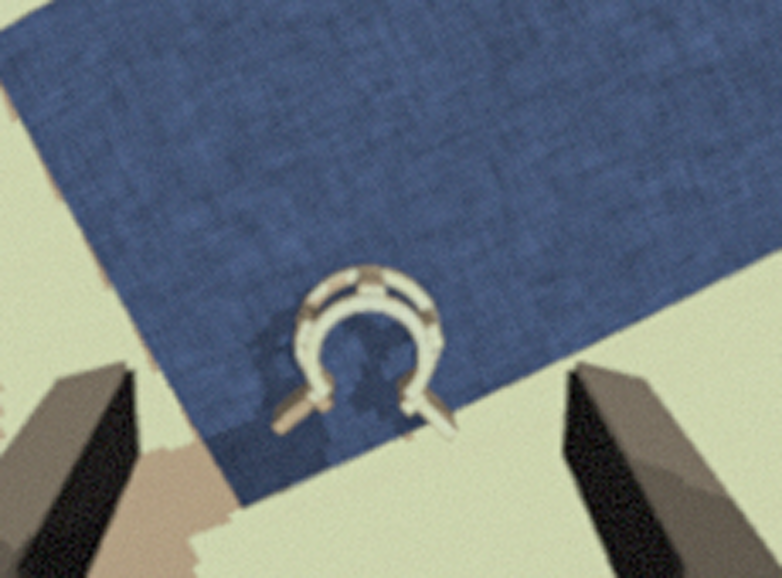

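```bash
python3 - <<'E'
from h import *
g=lambda uv:(np.array(uv)+.5)/3.4-.5+[170,130]
c=wpx('w8',g([(278,432),(455,436),(296,340),(441,340)]),.014)[:,:2]
b=wpx('w8',g([(370,268)]),.006)[:,:2];print(c,b)
t=c[1]-c[0];yaw=np.arctan2(t[0],-t[1]);print('yaw',yaw,np.linalg.norm(t),np.linalg.norm(c[3]-c[2]))
m=(c[0]+c[1])/2;print('tab-back',m-b,np.linalg.norm(m-b));o=(m+b[0])/2;print('origin',o,'grasp a',b[0]+.0145*np.array([np.cos(-.37),np.sin(-.37)]),'mid sides',(c[2]+c[3])/2)
E
```

```text
[[0.50890602 0.23805052]
 [0.52432697 0.27575999]
 [0.48966387 0.25016139]
 [0.50116582 0.28044583]] [[0.48193161 0.27081917]]
yaw 2.753402168042216 0.04074076467417834 0.032395090240480394
tab-back [[ 0.03468489 -0.01391392]] 0.03737162658491645
origin [0.49927405 0.26386221] grasp a [0.49545036 0.26557574] mid sides [0.49541485 0.26530361]
```

Request:
{"op": "step_arm", "data": {"increments": "-0.3 0.3 1.5 0 0 0.015; 0 0 2 0 0 0; 0 0 1.7 0 0 0; 0 0 1.1 0 0 0; 0 0 0 0 0 0"}}

```text
time: 24.2
tool_pos: [0.4935, 0.2652, 0.0059]
ee_rot: [-3.14, -0.002, 2.764]
wrist_force: [-0.5, 0.0, -0.5]
width: 0.0754
```

Request:
{"op": "step_arm", "data": {"increments": "0 0 0.2 0 0 0; 0 0 0 0 0 0; 0 0 0 0 0 0"}}

```text
time: 24.5
tool_pos: [0.495, 0.2664, 0.0065]
ee_rot: [3.14, 0.001, 2.766]
wrist_force: [-1.2, 0.3, -0.9]
width: 0.0751
```

Request:
{"op": "step_arm", "data": {"increments": "0 0 0.1 0 0 0; 0 0 0 0 0 0; 0 0 0 0 0 0; 0 0 0 0 0 0; 0 0 0 0 0 0", "claw": 1}}

```text
time: 25.0
tool_pos: [0.4943, 0.2662, 0.0045]
ee_rot: [-3.142, 0.0, 2.766]
wrist_force: [0.8, 0.4, 0.1]
width: 0.0385
```

Request:
{"op": "step_arm", "data": {"increments": "0 0 0 0 0 0; 0 0 0 0 0 0; 0 0 0 0 0 0"}}

```text
time: 25.3
tool_pos: [0.4942, 0.2662, 0.0044]
ee_rot: [-3.141, -0.0, 2.766]
wrist_force: [1.0, -0.3, 0.1]
width: 0.032
```

```bash
python3 - <<'E'
from h import *
plan((.495,.266,.10,2.765,4),(.41,.06,.17,2.1,5),(.509,-.255,.1,1.571,5))
E
```

```text
pose [0.4942 0.2662 0.0044] [-3.1415 -0.      2.7658] w 0.032 F [ 1.  -0.3  0.1] t 25.3 q6 -0.8
-0.03 0 -3.19 0 0 0; -0.02 0.01 -3.19 0 0 0; -0.03 0 -3.18 0 0 0.001; 0.07 -4.46 -1.4 0 0 0.133; -0.53 -4.42 -1.4 0 0 0.133
-1.11 -4.32 -1.4 0 0 0.133; -1.67 -4.13 -1.4 0 0 0.133; -2.2 -3.87 -1.4 0 0 0.133; -4.6 -1.05 1 0 0 0.076; -4.67 -0.7 1 0 0 0.075
-4.7 -0.35 1 0 0 0.076; -4.72 0.01 1 0 0 0.075; -4.7 0.37 1 0 0 0.076; -4.66 0.72 1 0 0 0.075; -4.6 1.07 1 0 0 0.076
```

Request:
{"op": "step_arm", "data": {"increments": "0 0 -3.2 0 0 0; 0 0 -3.2 0 0 0; 0 0 -3.2 0 0 0; 0.1 -4.5 -1.4 0 0 0.133; -0.5 -4.4 -1.4 0 0 0.133"}}

```text
time: 25.8
tool_pos: [0.4599, 0.1835, 0.1297]
ee_rot: [3.141, 0.001, 2.497]
wrist_force: [0.6, -0.3, -0.7]
width: 0.0319
```

Request:
{"op": "step_arm", "data": {"increments": "-1.1 -4.3 -1.4 0 0 0.133; -1.7 -4.1 -1.4 0 0 0.133; -2.2 -3.9 -1.4 0 0 0.133; -4.6 -1 1 0 0 0.076; -4.7 -0.7 1 0 0 0.076"}}

```text
time: 26.3
tool_pos: [0.4385, -0.0314, 0.1521]
ee_rot: [3.137, 0.003, 1.946]
wrist_force: [0.3, 0.3, -0.7]
width: 0.0321
```

Request:
{"op": "step_arm", "data": {"increments": "-4.7 -0.3 1 0 0 0.076; -4.7 0 1 0 0 0.076; -4.7 0.4 1 0 0 0.076; -4.7 0.7 1 0 0 0.076; -4.2 1 1 0 0 0.076"}}

```text
time: 26.8
tool_pos: [0.5083, -0.2533, 0.1]
ee_rot: [3.141, 0.0, 1.565]
wrist_force: [0.7, 0.5, -0.3]
width: 0.0325
```

Request:
{"op": "step_arm", "data": {"increments": "0 0 0 0 0 0; 0 0 0 0 0 0"}}

```text
time: 27.0
tool_pos: [0.5075, -0.2512, 0.0995]
ee_rot: [-3.14, -0.002, 1.568]
wrist_force: [0.2, -0.2, -0.1]
width: 0.032
```

```bash
python3 - <<'E'
from h import *
wsnap('w9')
plan((.509,-.250,.017,1.571,3))
E
```

```text
w9 [ 0.5075 -0.2512  0.0995] [-3.140e+00 -2.000e-03  1.568e+00]
pose [ 0.5078 -0.2504  0.1003] [-3.1409e+00 -1.0000e-03  1.5691e+00] w 0.0324 F [-0.5  0.5 -0.1] t 27.05 q6 -0.56
0.01 0.04 2.78 0 0 -0.001; 0.02 0.04 2.77 0 0 0; 0.01 0.04 2.78 0 0 -0.001
```

View pics/w9.png

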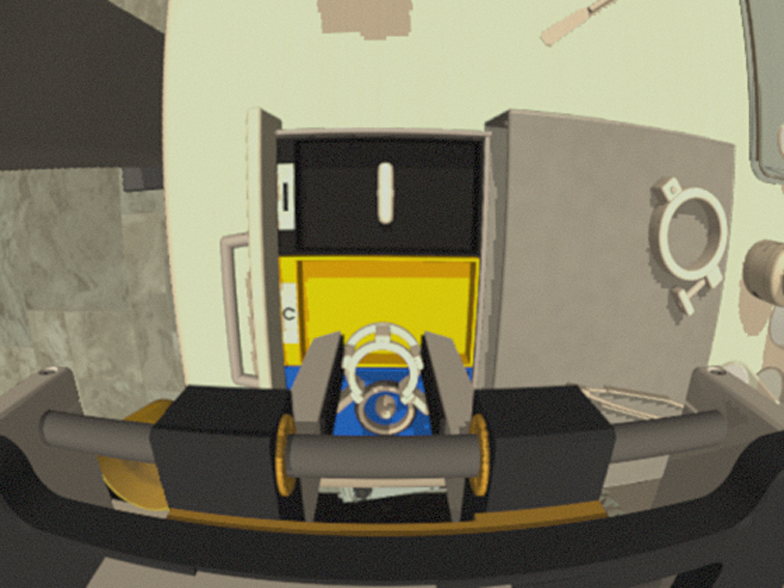

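Request:
{"op": "step_arm", "data": {"increments": "0 0 3 0 0 0; 0 0 3 0 0 0; 0 0 1.5 0 0 0; 0 0 0.6 0 0 0; 0 0 0 0 0 0"}}

```text
time: 27.55
tool_pos: [0.508, -0.2501, 0.0196]
ee_rot: [-3.141, -0.0, 1.57]
wrist_force: [-0.5, -0.6, -0.6]
width: 0.0321
```

Request:
{"op": "step_arm", "data": {"increments": "0 0 0 0 0 0; 0 0 0 0 0 0; 0 0 0 0 0 0"}}

```text
time: 27.85
tool_pos: [0.5089, -0.2515, 0.0209]
ee_rot: [3.139, 0.001, 1.569]
wrist_force: [-0.1, -0.9, 0.3]
width: 0.0325
```

Request:
{"op": "step_arm", "data": {"increments": "0 0 0.3 0 0 0; 0 0 0 0 0 0; 0 0 0 0 0 0"}}

```text
time: 28.15
tool_pos: [0.5079, -0.2509, 0.0163]
ee_rot: [-3.141, -0.0, 1.569]
wrist_force: [-0.4, 0.8, -0.0]
width: 0.0321
```

Request:
{"op": "step_arm", "data": {"increments": "0 0 0 0 0 0; 0 0 0 0 0 0; 0 0 0 0 0 0; 0 0 0 0 0 0", "claw": 0}}

```text
time: 28.55
tool_pos: [0.5081, -0.251, 0.0165]
ee_rot: [3.141, 0.0, 1.569]
wrist_force: [0.5, 0.0, -0.4]
width: 0.0472
```

Request:
{"op": "step_arm", "data": {"increments": "0 0 -3 0 0 0; 0 0 -3 0 0 0; 0 0 -4 0 0 0; 0 0 0 0 0 0"}}

```text
time: 28.95
tool_pos: [0.5115, -0.253, 0.1237]
ee_rot: [3.131, 0.007, 1.569]
wrist_force: [1.6, -0.8, 1.4]
width: 0.0469
```

```bash
python3 - <<'E'
from h import *
plan((.37,-.255,.12,1.571,5),(.37,-.255,.03,1.571,5))
E
```

```text
pose [ 0.5115 -0.253   0.1237] [3.1306 0.0069 1.5689] w 0.0469 F [ 1.6 -0.8  1.4] t 28.95 q6 -0.56
-0.08 -4.72 0.12 0 0 -0.001; -0.07 -4.71 0.12 0 0 -0.001; -0.06 -4.72 0.13 0 0 0; 0 0 4.5 0 0 0; 0 0 4.5 0 0 0
```

Request:
{"op": "step_arm", "data": {"increments": "0 -4.7 0 0 0 0; 0 -4.7 0 0 0 0; 0 -4.7 0 0 0 0; 0 0 0 0 0 0; 0 0 0 0 0 0", "claw": 1}}

```text
time: 29.45
tool_pos: [0.3667, -0.2506, 0.1163]
ee_rot: [3.141, 0.0, 1.567]
wrist_force: [0.4, 0.2, 0.5]
width: 0.0102
```

Request:
{"op": "step_arm", "data": {"increments": "0 0 4 0 0 0; 0 0 4 0 0 0; 0 0 1.6 0 0 0; 0 0 0 0 0 0; 0 0 0 0 0 0"}}

```text
time: 29.95
tool_pos: [0.3684, -0.251, 0.0209]
ee_rot: [3.141, 0.0, 1.57]
wrist_force: [0.2, -0.8, 0.3]
width: 0.0004
```

```bash
python3 - <<'E'
from h import *
a=snapshot('top');s=snapshot('scene')
t=cv2.resize(a[150:250,220:460],None,fx=3.3,fy=3.3,interpolation=cv2.INTER_CUBIC)
u=cv2.resize(s[95:265,210:390],None,fx=1.5,fy=1.5,interpolation=cv2.INTER_CUBIC)
c=np.zeros((t.shape[0]+u.shape[0],t.shape[1],3),np.uint8);c[:t.shape[0]]=t;c[t.shape[0]:,:u.shape[1]]=u
save(c,'chk')
plan((.50,-.2547,.026,1.571,1))
E
```

```text
pose [ 0.3688 -0.2517  0.0221] [3.1390e+00 2.2000e-03 1.5694e+00] w 0.0005 F [ 0.4 -0.3 -0. ] t 30.05 q6 -0.72
-0.02 0.94 -0.03 0 0 0; -0.02 0.94 -0.03 0 0 0; -0.02 0.94 -0.03 0 0 0; -0.02 0.94 -0.03 0 0 0; -0.02 0.94 -0.03 0 0 0
-0.02 0.94 -0.03 0 0 0; -0.02 0.94 -0.03 0 0 0; -0.02 0.93 -0.03 0 0 0; -0.02 0.94 -0.02 0 0 0; -0.02 0.93 -0.03 0 0 0
-0.02 0.94 -0.02 0 0 0; -0.02 0.93 -0.03 0 0 -0.001; -0.02 0.94 -0.02 0 0 0; -0.03 0.93 -0.03 0 0 -0.001
```

View pics/chk.png

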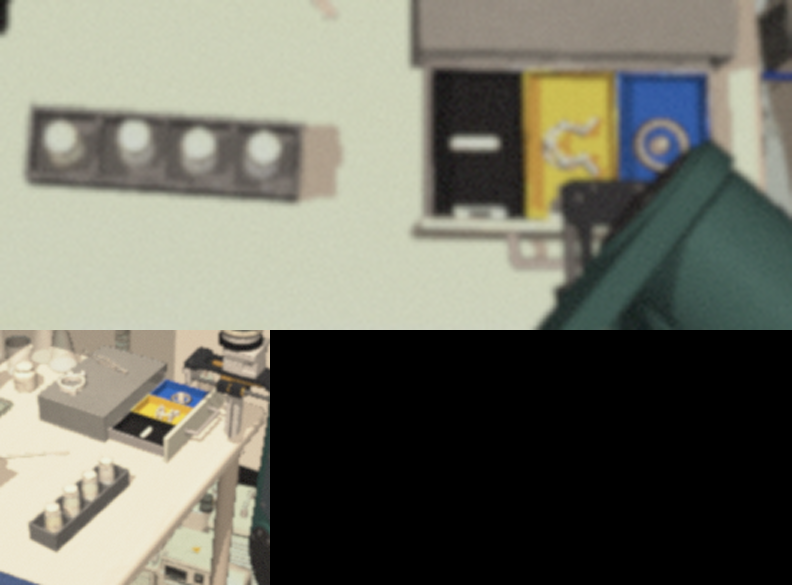

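Request:
{"op": "step_arm", "data": {"increments": "-0.3 1 -0.3 0 0 0; 0 1 0 0 0 0; 0 1 0 0 0 0; 0 1 0 0 0 0; 0 1 0 0 0 0"}}

```text
time: 30.55
tool_pos: [0.418, -0.2541, 0.0239]
ee_rot: [-3.141, 0.001, 1.569]
wrist_force: [-2.1, -0.5, 3.9]
width: 0.0001
```

Request:
{"op": "step_arm", "data": {"increments": "0 1 0 0 0 0; 0 1 0 0 0 0; 0 1 0 0 0 0; 0 1 0 0 0 0; 0 1 0 0 0 0"}}

```text
time: 31.05
tool_pos: [0.4677, -0.2539, 0.0233]
ee_rot: [-3.141, 0.0, 1.569]
wrist_force: [-2.5, -1.3, 2.1]
width: 0.0007
```

Request:
{"op": "step_arm", "data": {"increments": "0 1 0 0 0 0; 0 1 0 0 0 0; 0 1 0 0 0 0; 0 0.8 0 0 0 0; 0 0.6 0 0 0 0"}}

```text
time: 31.55
tool_pos: [0.5118, -0.2537, 0.0233]
ee_rot: [-3.141, -0.0, 1.569]
wrist_force: [-2.7, -0.9, -0.1]
width: 0.0003
```

Request:
{"op": "step_arm", "data": {"increments": "0 0.4 0 0 0 0; 0 0.2 0 0 0 0; 0 0 0 0 0 0"}}

```text
time: 31.85
tool_pos: [0.5174, -0.2536, 0.0234]
ee_rot: [3.141, -0.001, 1.569]
wrist_force: [0.0, 0.5, -0.5]
width: 0.0004
```

Request:
{"op": "step_arm", "data": {"increments": "0 0.2 0 0 0 0; 0 0.2 0 0 0 0; 0 0 0 0 0 0"}}

```text
time: 32.15
tool_pos: [0.5212, -0.2537, 0.0234]
ee_rot: [3.141, -0.0, 1.569]
wrist_force: [-0.7, 0.9, -0.1]
width: 0.0007
```

Request:
{"op": "step_arm", "data": {"increments": "0 0.2 0 0 0 0; 0 0 0 0 0 0"}}

```text
time: 32.35
tool_pos: [0.5233, -0.2538, 0.0235]
ee_rot: [3.141, -0.0, 1.569]
wrist_force: [-0.1, 0.0, -0.1]
width: 0.0005
```

Request:
{"op": "step_arm", "data": {"increments": "0 0.2 0 0 0 0; 0 0 0 0 0 0"}}

```text
time: 32.55
tool_pos: [0.5245, -0.2539, 0.0234]
ee_rot: [-3.14, -0.0, 1.569]
wrist_force: [-3.6, 1.1, 1.1]
width: 0.0002
```

Request:
{"op": "step_arm", "data": {"increments": "0 0.2 0 0 0 0; 0 0 0 0 0 0"}}

```text
time: 32.75
tool_pos: [0.5246, -0.2538, 0.0234]
ee_rot: [-3.136, -0.001, 1.569]
wrist_force: [-8.1, 0.1, 5.0]
width: 0.0002
```

Request:
{"op": "step_arm", "data": {"increments": "0 -1.5 0 0 0 0; 0 -3 0 0 0 0; 0 -4 0 0 0 0; 0 -4 -3 0 0 0; 0 -3 -4 0 0 0"}}

```text
time: 33.25
tool_pos: [0.3693, -0.2524, 0.0918]
ee_rot: [-3.138, -0.003, 1.569]
wrist_force: [-0.3, -0.6, 0.2]
width: 0.0001
```

Request:
{"op": "step_arm", "data": {"increments": "-3 0 -4 0 0 0; -3 0 -4 0 0 0; 0 0 0 0 0 0; 0 0 0 0 0 0; 0 0 0 0 0 0"}}

```text
time: 33.75
tool_pos: [0.3718, -0.3128, 0.1721]
ee_rot: [-3.141, -0.002, 1.569]
wrist_force: [0.5, 0.2, 0.7]
width: 0.0004
```

```bash
python3 - <<'E'
from h import *
print(get_obs()['tool_pos'])
a=snapshot('top');s=snapshot('scene')
t=cv2.resize(a[130:250,220:460],None,fx=1.6,fy=1.6,interpolation=cv2.INTER_CUBIC)
u=cv2.resize(s[95:265,210:390],None,fx=2.2,fy=2.2,interpolation=cv2.INTER_CUBIC)
c=np.zeros((t.shape[0]+u.shape[0],max(t.shape[1],u.shape[1]),3),np.uint8);c[:t.shape[0],:t.shape[1]]=t;c[t.shape[0]:,:u.shape[1]]=u
save(c,'fin')
E
```

```text
[ 0.37176306 -0.31280413  0.17206254]
```

View pics/fin.png

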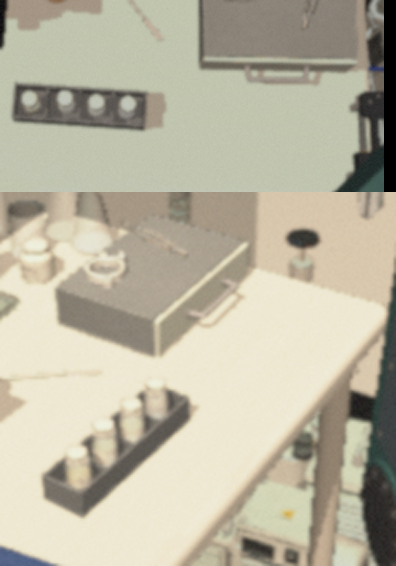

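The last picture shows the drawer flush with its unit, four vials upright in the rack, and the arm clear of everything.

```bash
python3 -c "
from bench import *
print(close_job())"
```

```text
the job is handed in; nothing more can be done
None
```

The job is done and handed in at about 34 s of the 120 s allowed. No verdict was reported, so the result rests on my own checks.

- **Vial:** it stands upright in the empty rack cell. The final pictures show four vials upright in the row.
- **Ring, stir bar and clip:** the last picture before the drawer was shut showed the ring round the post in the blue bin, the bar in the black bin and the clip in the yellow bin, lying flat as far as that view shows. I could not see inside once the drawer was shut. It was pushed slowly, at about 2 to 3 N.
- **Drawer:** I pushed until it stopped hard, at about 8 N. That was 2 mm past the shut position I had worked out, within the calibration error, and the last picture shows the front flush with the unit.
- **Robot:** the fingers are clear of everything, and the highest wrist reading printed was about 10 N.

One check disagreed: just before the ring was lowered, two wrist-camera views put it about 3 mm and 4 mm off the post's centre, with different parts of that offset. I shifted it 2 mm and released it about 6 mm above the bin floor; later pictures showed it over the post.

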